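# Change the torch in the laser marking fixture

## Task

The torch in the spring clips has been marked: take it out and lay it in the empty pocket of the tray, the same way round as the others. Then take the next torch of that same model from the tray, push its tail in through the sprung flap of the guard and press it down until both pairs of clips snap round it, fully home, with its head close up to the outer clips. Don't drop the torches and leave everything else where it is.

Things in the scene. Friction and masses are not known exactly. Their poses are not given: they have to be found in the camera images.
- station: Fixed laser marker: base plate (480 x 220 mm, top z = 12 mm), white guard box (x 0..153, y +-75 mm, top z = 218), scan head above it from x = 5 mm and z = 245, column behind. Origin at table height below a loaded torch's axis, on the outer face of the guard's front wall. x = the level way a torch is pushed in, y left of that, z up. Axes of the points on it are the same.
- seat (a point): On the axis of a torch home in the clips, midway between the clip pairs: station x = -51, y = 0, z = 75 mm. A torch sits there along station x, tail to +x, its shoulder (torch origin) 44 mm behind this point; it may sit 8 mm short. Grip here: the gap between the clip pairs is 64 mm long and free down to a rail (44 mm wide) 45 mm below the axis.
- clip_outer (a point): Between the outer pair of steel spring fingers (station x = -88, z = 75 mm; the inner pair is 74 mm on, at x = -14). Each pair is 10 mm long in x, on a nylon saddle 40 mm wide whose top is 11 mm below the axis. Their flared tips stand 19 mm above the axis, 36 mm over all, about 31 mm apart. Pressing home takes 12 to 22 N in all, pulling out upward as much.
- port (a point): Centre of the port in the guard's front wall (station x = 0, z = 89 mm): 34 mm wide, tall (18 mm below to 46 mm above the seat axis) so that a torch goes in or comes out sloping, tail down by about 20 degrees, the hand passing over the outer clips, and is levelled over the clips. Wall 4 mm thick, flap behind it.
- visor_edge (a point): Middle of the front lower edge of the amber visor over the port: station x = -22, z = 180 mm; 130 mm wide, level, from here back to the wall. So the gripper must hold the torch leaning towards the torch's head by 28 to 40 degrees from square; more, and its body meets the head.
- flap (a joint): Sprung flap (steel leaf 42 mm wide, 62 mm long) inside the port, hinged level at its upper edge, z = 123 mm in the station frame. 0 = shut, grows as it is pushed inward (max 1.55 rad); a weak spring (under 2 N at the tail) shuts it. About 0.95 rad when it rests on a seated torch.
- finished_torch: The marked torch, in the clips at the start. Plain aluminium, round: body 22 mm dia. x 157 mm long with a rounded tail, head 28 mm dia. x 36 mm long, 193 mm in all, about 0.13 kg. Origin on its axis at the shoulder between body and head; x along the axis from head to tail (tail end at x = 157 mm, head end at x = -36 mm). Balance point near x = 48 mm. Its roll is of no account.
- finished_tail (a point): End of the rounded tail of the marked torch.
- next_torch: The next torch to be marked, same model and frame as the marked one (body 22 x 157 mm, head 28 x 36 mm); lies in one of the tray's three filled pockets.
- next_tail (a point): End of the rounded tail of the next torch.
- tray: Fixed grey-white blister tray on a low stack, 230 x 290 mm, floor z = 18 mm, rim 28 mm. Origin centre of its underside at table height, z up; torches lie along x, tails to +x. Four pockets at y = -105 (empty), -35, 35, 105 mm. A torch of the marked model lies with its axis at z = 52 mm, shoulder at x = -66 mm (10 mm either way will do).
- pocket_empty (a point): On the axis of a torch of the marked model laid in the empty pocket, at the tray's middle (tray x = 0, y = -105, z = 52 mm); axes as the tray. Every pocket is a pair of 90-degree V cradles, 31 mm wide, tops 52 mm above the table, at tray x = -56..-48 and 46..58 mm; between them it is free down to the tray floor.
- slim_torch: Another model in the tray, to be left alone: body 16 mm dia. x 142 mm, head 19 mm dia. x 20 mm. Origin and axes as the others.
- thick_torch: Another model in the tray, to be left alone: body 29 mm dia. x 140 mm, head 37 mm dia. x 36 mm. Origin and axes as the others.
- screwdriver: Loose screwdriver on the table, 200 mm long, 30 mm thick, along its x axis, handle to -x. Leave alone.
- dish: Fixed steel dish of small metal parts, 100 x 80 x 30 mm.
- spirit: Loose white bottle, 60 mm dia., 140 mm tall. Leave alone.
- hex_key: Loose L-shaped hex key, 82 x 30 mm, 6 mm thick, on the station's base plate beside the clips. Leave alone.
Things that resemble listed ones, but are neither listed nor needed, are in the scene too. What is shaped like the next_torch but green is not meant.

How it is judged:
On the way, in this order (a step that is already met when the one before it is completed fails the run):
1. the marked torch lies in the tray's empty pocket, let go (x of finished_torch in the frame of tray between -0.077 and -0.055 m and y of finished_torch in the frame of tray between -0.113 and -0.097 m and z of finished_torch in the frame of tray between 0.0475 and 0.0555 m and angle between the x axis of finished_torch and the x axis of tray, either way round below 0.08 rad and x of finished_tail in the frame of tray above 0.05 m and linear speed of finished_torch below 0.03 m/s and contact force between finished_torch and the fingers below 0.05 N), for 0.2 s.
2. the next torch is home in both pairs of clips, its tail through the flap (x of next_torch in the frame of station between -0.104 and -0.09 m and y of next_torch in the frame of station between -0.004 and 0.004 m and z of next_torch in the frame of station between 0.071 and 0.078 m and angle between the x axis of next_torch and the x axis of station, either way round below 0.05 rad and x of next_tail in the frame of station above 0.05 m and value of joint flap above 0.7 rad and linear speed of next_torch below 0.03 m/s and contact force between next_torch and the fingers below 0.05 N), for 0.2 s.
At the end, for the whole second after the job is handed in: Marked torch let go, at rest in the empty pocket (8 mm sideways, 4 mm in height, 10 mm along, 0.08 rad, tail as the others); next torch let go, at rest, home in both clip pairs (4 mm sideways, 3 mm high, 0.05 rad, shoulder at most 8 mm short), flap resting on its tail (all of step 1 and all of step 2); the robot touches nothing.
It fails at once if a torch is dropped (more than about 25 mm of free fall) ((linear speed of finished_torch above 0.7 m/s and contact force between finished_torch and the fingers below 0.01 N) or (linear speed of next_torch above 0.7 m/s and contact force between next_torch and the fingers below 0.01 N)).
It fails at once if another torch, a tool or other thing is moved by more than 15 mm (distance of any of slim_torch, thick_torch, screwdriver, spirit, hex_key from where it was at the start of the episode above 0.015 m).
It also fails if it takes over 54 s, if anything falls off the work surface, if the arm or the gripper's body presses on something with over 40 N, if the wrist force passes 120 N, or if a joint passes its speed limit or range.

## Robot

A 6-joint arm with a two-finger parallel gripper is mounted at the origin on the work surface. World frame = base frame: x ahead of the robot, y to its left, z up, the work surface at z = 0. Lengths are in m, angles in rad, forces in N, time in s.
With the tool pointing down it reaches from about 0.35 to 0.875 m from the base axis. Payload 4.2 kg.
Tool frame: the origin (TCP) lies on the centre line of the jaws, within the pads' length; the fingertips stand 22 mm ahead of it and the grasp point (between the pads) lies 3 mm ahead of it (tip_reach is the x of the fingertips in the tool frame, in m); x points along the fingers, z is the direction in which the jaws open and shut, and the axes are right-handed (so a half turn about x gives the same grasp; the last joint's range is limited). The gripper opens to 85 mm and grips with 20 to 120 N. Pads are 22 mm wide; open, the fingers measure 114 mm over their backs; the gripper's body (76 mm by 85 mm) begins 54 mm behind the grasp point. The pads swing forward as they close: fully open they stand 13 mm farther back than shut.
Start: joints at [1.553, 0.385, 0.008, 0, -1.194, -0.259], TCP at [0.171, 0.601, 0.253] pointing down, gripper open.
Joint ranges: [-3.14, 3.14], [-1.21, 2.06], [-1.07, 1.41], [-3.16, 2.05], [-2.99, -0.16], [-3.1, 3.1]. Speed limits (rad/s): [2.79, 2.79, 3.14, 3.14, 3.14, 3.14].

## Interface

Orientations are given as a unit quaternion [w, x, y, z].
In Python, from rig import * gives the robot as it stands. The module is installed in compiled form; this text tells all that it offers.
- The arm moves only by the tool apply_moves, never from a script. Its argument "series" is one flat list of numbers, 7 for each row, row after row: the turn, a rotation vector about the tool's x, y, z in rad, then the shift along the tool's x, y, z in cm, then the closure, from -1 (fully open) to 1 (shut). In form: [rx, ry, rz, dx, dy, dz, claw, rx, ry, rz, dx, dy, dz, claw, ...]. A call has 1 to 5 rows; each row shifts and turns the pose as measured when the row begins, along the tool's axes as they then stand; what a row does not reach is not made up. A row lasts 1/12 s, in which the tool goes at most 41.7 mm and 7.16 degrees, less where a joint would pass 70% of its speed; a pose out of reach is approached as far as the arm can. A call is refused whole if a number of a shift passes 4.17 or a number of a turn 0.125, either way. A call with a gripper value outside its range is refused whole. The fingers move at their own pace and stop on an object; the grip force is fixed at half the most. Time passes only in rows, so rows that do not move let the fingers close. It gives the time, the measured TCP pose, the force and the opening at its end, in the units of the state.
- read_state(): the state, without advancing time (a new reading comes with each control period).
- camera(name): name is "scene" or "top" or "wrist"; returns (picture, depth): 480x640x3 uint8, red, green, blue; 480x640 float32, m along the optical axis (not along the pixel's ray), 0 where there is no reading.
- calibration(name): a dict with "camera_matrix" (3x3 intrinsics, pixels), "rvec" (rotation vector, rad) and "tvec" (3), from world to camera coordinates, as OpenCV has them; the wrist camera has in their place "T_tool_cam" (4x4, takes a point from camera to tool coordinates, whose origin is the TCP and whose axes are the tool frame's). Camera axes: x right, y down, z forward; pixel columns grow to the right and rows downward; lengths in m; the calibration is good to about 2 mm. A picture is of the moment at which its call begins: read the wrist's pose just before it. calibration takes no time and is no camera call.
- hand_in(): hands the job in, once; it reports no verdict.
Trained networks look in the newest picture that a camera, given by its name, has taken for a name from the list of things; names that differ only in an ending like _2 or _b are one class to them, and where a whole thing is asked for, a point or a joint stands for the part that bears it (a point fixed in the world has none). Each returns a list of dicts, best first, with "confidence" (0 to 1); they miss things now and then, are a little off and sometimes report something else, mostly with a low value. They report only what shows in the picture. A call takes as long as a camera call. They do not tell look-alikes from the thing itself.
- boxes_of(thing, camera): "rect" ([left, top, right, bottom] in pixels, round what is visible of it).
- trace(thing, camera): "mask" (480x640 bool, what is visible of it) and "rect" ([left, top, right, bottom] in pixels, round what is visible of it).
- tip_of(thing, camera): "pixel" ([column, row] in pixels: a listed point, or the origin of a listed thing).
The state is a dict: "clock": time; "q": joint angles; "qvel": joint speeds; "joint_efforts": joint torques, N m; "tool_pos": TCP position; "orientation": TCP orientation; "wrist_force": force on the tool from outside, world axes, zero at the start; "ft_torque": the same for the moment, N m; "opening": finger opening in m.
Only numpy, scipy, OpenCV 4.12 (cv2) and the standard library are available. Lean on these libraries where they do the work, as an engineer would, in place of code of your own. Each camera call takes 0.05 s, during which the arm holds its last target.

## Working session

There is one attempt and no reset: what is moved stays moved. The work goes in short steps, Python scripts to look and compute and a tool call to move; the robot and the scene stay as the last step left them, time stands still between calls to the robot, and variables do not carry over. Pictures are saved under pics/ and viewed, and the job is handed in when it is done.

Besides the shell and the picture viewer there is one more tool, called after "Emit:" by a JSON object that holds its "name" and its "arguments", one argument or row to a line. apply_moves: Moves the arm, as the interface text tells. Its arguments: {"type":"object","properties":{"series":{"type":"array","items":{"type":"number"}}},"required":["series"]}

```bash
mkdir -p pics; ls
cat > h.py <<'E'
from rig import *
import numpy as np, cv2
from scipy.spatial.transform import Rotation as R
def quat(q): return R.from_quat([q[1],q[2],q[3],q[0]])
def Tcam(name, st=None):
    c=calibration(name); K=np.array(c["camera_matrix"])
    if name=="wrist":
        st=st or read_state()
        T=np.eye(4);T[:3,:3]=quat(st["orientation"]).as_matrix();T[:3,3]=st["tool_pos"]
        return K,T@np.array(c["T_tool_cam"])
    E=np.eye(4);E[:3,:3]=cv2.Rodrigues(np.array(c["rvec"],float))[0];E[:3,3]=np.array(c["tvec"]).ravel()
    return K,np.linalg.inv(E)
def unproj(K,T,u,v,d):
    u,v,d=map(np.asarray,(u,v,d))
    p=np.stack([(u-K[0,2])/K[0,0]*d,(v-K[1,2])/K[1,1]*d,d],-1)
    return p@T[:3,:3].T+T[:3,3]
def proj(K,T,P):
    P=np.atleast_2d(P);Q=(P-T[:3,3])@T[:3,:3]
    return np.stack([Q[:,0]/Q[:,2]*K[0,0]+K[0,2],Q[:,1]/Q[:,2]*K[1,1]+K[1,2]],-1)
def cloud(K,T,d):
    v,u=np.mgrid[0:480,0:640]; return unproj(K,T,u,v,d)
E
python3 - <<'E'
from h import *
s=read_state();print({k:np.round(v,3) for k,v in s.items()})
for n in ["scene","top","wrist"]:
    st=read_state();K,T=Tcam(n,st)
    im,d=camera(n);cv2.imwrite(f"pics/{n}0.png",im[:,:,::-1]);np.savez(f"{n}0.npz",im=im,d=d,K=K,T=T)
    print(n,K.round(1).tolist(),T.round(3).tolist(),(d==0).mean())
E
```

```text
pics
{'clock': np.float64(0.0), 'q': array([ 1.553e+00,  3.860e-01,  7.000e-03, -1.000e-03, -1.194e+00,
       -2.590e-01]), 'qvel': array([ 0.   ,  0.001,  0.   ,  0.002,  0.   , -0.   ]), 'joint_efforts': array([-0.0000e+00, -3.9228e+01,  1.8840e+01,  4.1860e+00, -5.0000e-03,
        0.0000e+00]), 'tool_pos': array([0.171, 0.601, 0.252]), 'orientation': array([-0.427, -0.564, -0.426,  0.565]), 'wrist_force': array([ 0.522,  0.367, -0.416]), 'ft_torque': array([ 0.028, -0.012,  0.028]), 'opening': np.float64(0.085)}
scene [[572.7, 0.0, 311.5], [0.0, 572.7, 243.0], [0.0, 0.0, 1.0]] [[0.24, 0.555, -0.797, 1.914], [0.971, -0.126, 0.205, -0.298], [0.013, -0.822, -0.569, 1.098], [0.0, 0.0, 0.0, 1.0]] 0.032060546875
top [[437.3, 0.0, 317.6], [0.0, 437.3, 240.8], [0.0, 0.0, 1.0]] [[0.025, -0.996, 0.088, 0.461], [-1.0, -0.026, -0.008, 0.065], [0.01, -0.088, -0.996, 1.161], [0.0, 0.0, 0.0, 1.0]] 0.003922526041666667
wrist [[362.6, 0.0, 328.8], [0.0, 362.6, 241.9], [0.0, 0.0, 1.0]] [[-0.274, -0.923, -0.271, 0.241], [-0.962, 0.264, 0.075, 0.582], [0.002, 0.282, -0.959, 0.373], [0.0, 0.0, 0.0, 1.0]] 0.004052734375
```

View pics/scene0.png

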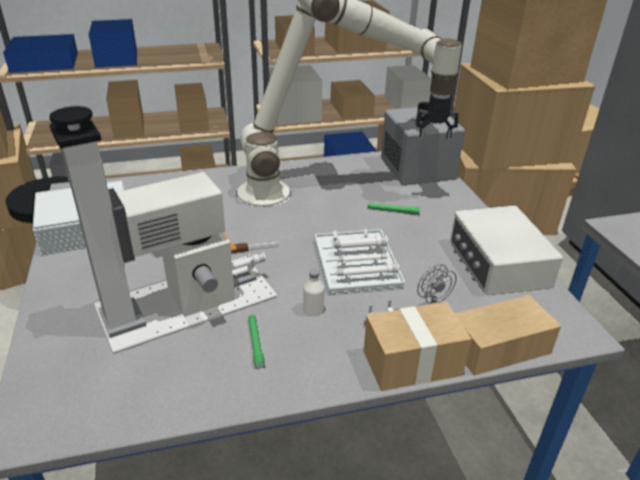

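View pics/top0.png

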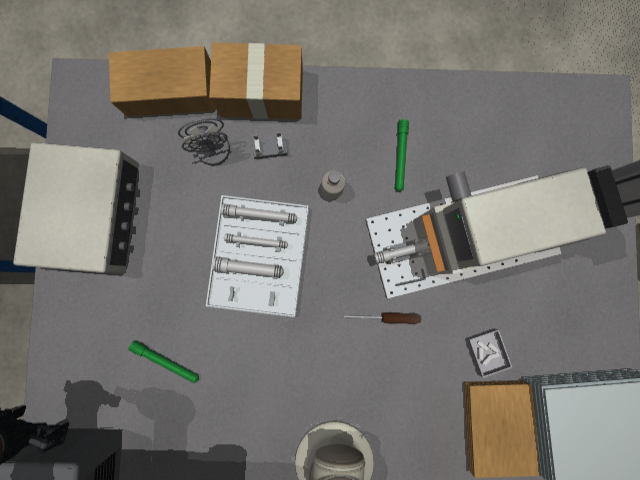

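View pics/wrist0.png

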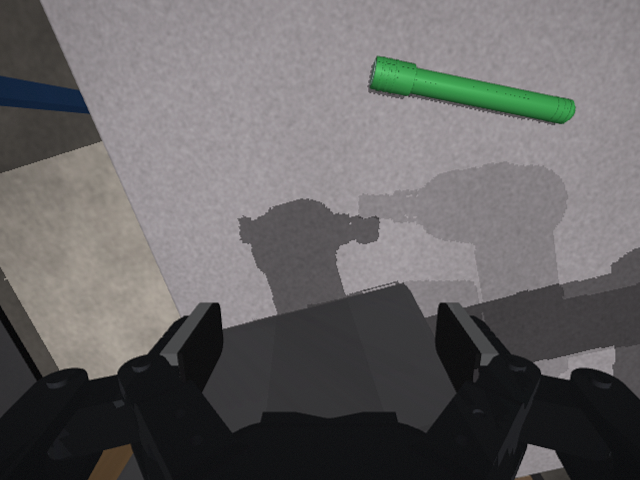

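Run:
```python
from h import *
z=np.load("top0.npz");im=z['im'][:,:,::-1]
a=cv2.resize(im[185:325,195:320],None,fx=4,fy=4,interpolation=cv2.INTER_CUBIC)
b=cv2.resize(im[170:310,355:470],None,fx=4,fy=4,interpolation=cv2.INTER_CUBIC)
c=np.hstack([a,b]);print(c.shape);cv2.imwrite("pics/c1.png",cv2.resize(c,(800,int(560*800/c.shape[1]))))
s=np.load("scene0.npz")['im'][:,:,::-1]
a=cv2.resize(s[170:350,80:280],None,fx=4,fy=4,interpolation=cv2.INTER_CUBIC)[:600]
cv2.imwrite("pics/c2.png",cv2.resize(s[180:330,80:280],None,fx=4,fy=4,interpolation=cv2.INTER_CUBIC))
for n in ["top","scene"]:
    camera(n)
    for t in ["finished_torch","next_torch","slim_torch","thick_torch","station","tray"]:
        print(n,t,[(np.round(b["rect"]).astype(int).tolist(),round(b["confidence"],2)) for b in boxes_of(t,n)][:5])
    for t in ["finished_torch","next_torch","finished_tail","next_tail","seat","clip_outer","port","visor_edge","pocket_empty","tray","station","slim_torch","thick_torch"]:
        print(n,t,[(np.round(b["pixel"],1).tolist(),round(b["confidence"],2)) for b in tip_of(t,n)][:4])
print(read_state()["clock"])
```

```text
(560, 960, 3)
top finished_torch [([373, 243, 432, 262], 0.69)]
top next_torch [([130, 340, 198, 384], 0.67), ([396, 115, 409, 191], 0.63), ([220, 204, 296, 223], 0.62)]
top slim_torch [([227, 232, 284, 251], 0.9)]
top thick_torch [([211, 254, 281, 277], 0.57)]
top station [([370, 160, 638, 300], 0.94), ([397, 286, 403, 286], 0.56)]
top tray [([206, 193, 310, 316], 0.61)]
top finished_torch [([389.6, 257.5], 0.76), ([411.8, 280.9], 0.7)]
top next_torch [([144.9, 349.9], 0.96), ([419.8, 246.7], 0.74), ([401.2, 130.4], 0.69), ([236.4, 211.2], 0.67)]
top finished_tail [([394.0, 252.0], 0.21)]
top next_tail [([397.5, 192.4], 0.95), ([298.2, 220.6], 0.88), ([202.0, 378.7], 0.88)]
top seat [([406.5, 248.9], 0.86)]
top clip_outer [([392.9, 251.7], 0.77)]
top port [([428.9, 246.7], 0.93)]
top visor_edge [([427.6, 245.0], 0.65)]
top pocket_empty [([253.3, 297.1], 0.85)]
top tray [([259.9, 253.7], 0.56)]
top station [([419.3, 247.3], 0.89), ([413.2, 285.9], 0.73)]
top slim_torch [([235.8, 240.2], 0.88)]
top thick_torch [([227.3, 267.9], 0.67)]
scene finished_torch [([233, 254, 268, 268], 0.66)
[... 454 characters left out ...]
], 0.67), ([408.1, 209.3], 0.58), ([248.2, 258.7], 0.43)]
scene finished_tail [([375.4, 240.7], 0.56)]
scene next_tail [([250.0, 314.0], 0.91), ([332.2, 272.4], 0.83), ([375.3, 240.2], 0.58), ([365.0, 205.0], 0.56)]
scene seat [([236.9, 261.5], 0.91), ([383.3, 265.9], 0.23)]
scene clip_outer [([248.9, 256.5], 0.74), ([334.1, 273.4], 0.38), ([250.2, 250.3], 0.32)]
scene port [([223.8, 268.1], 0.83)]
scene visor_edge [([229.6, 237.6], 0.82)]
scene pocket_empty [([347.5, 234.0], 0.84)]
scene tray [([356.6, 263.8], 0.84)]
scene station [([226.8, 287.8], 0.88)]
scene slim_torch [([379.3, 255.0], 0.53), ([236.5, 263.3], 0.22)]
scene thick_torch [([247.9, 252.7], 0.69), ([376.9, 240.3], 0.65)]
2.15
```

View crops.

View pics/c1.png

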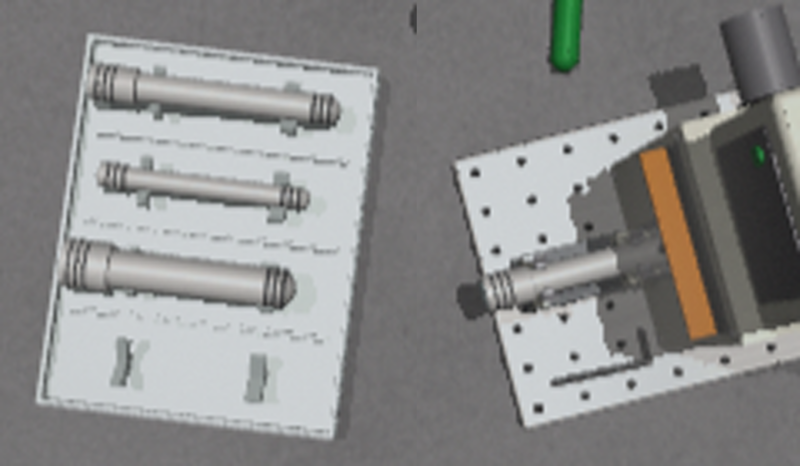

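View pics/c2.png

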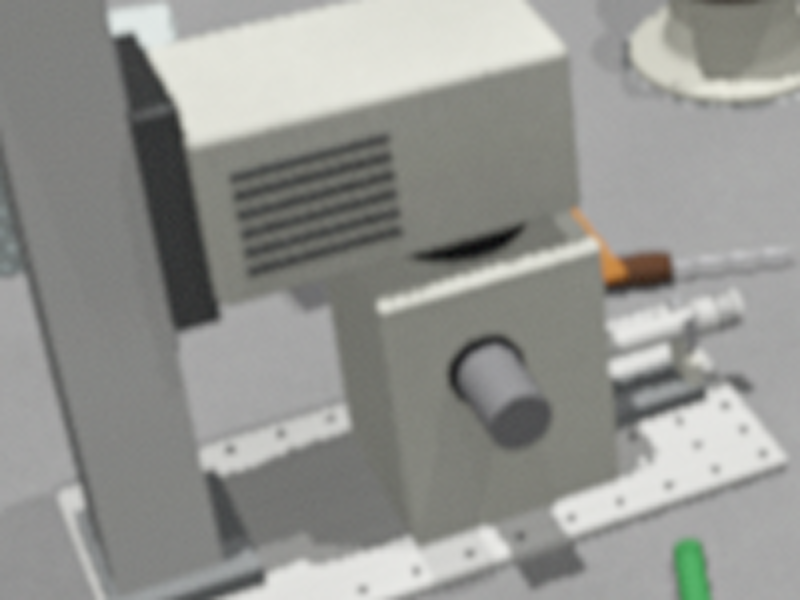

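Run:
```python
from h import *
z=np.load("top0.npz");im,d,K,T=z['im'],z['d'],z['K'],z['T']
P=cloud(K,T,d)
print("table z",np.median(P[300:330,340:380,2]))
def line(rect,zmin,zmax):
    l,t,r,b=rect;Q=P[t:b,l:r].reshape(-1,3);Q=Q[(Q[:,2]>zmin)&(Q[:,2]<zmax)]
    c=Q.mean(0);w,V=np.linalg.eigh(np.cov((Q-c)[:,:2].T));a=V[:,-1];
    if a[1]>0:a=-a
    s=(Q-c)[:,:2]@a;n=(Q-c)[:,:2]@np.array([-a[1],a[0]])
    print(rect,len(Q),"c",c.round(4),"ang",np.degrees(np.arctan2(a[1],a[0])).round(2),"len",s.min().round(4),s.max().round(4),"w",np.ptp(n).round(3),"z",np.percentile(Q[:,2],[5,50,95,99]).round(4))
line((215,198,305,228),.055,.12)
line((215,228,305,255),.05,.12)
line((208,256,290,282),.055,.12)
line((368,236,424,268),.075,.11)
# tray outline
m=(P[:,:,2]>0.012)&(P[:,:,2]<0.12);m2=np.zeros_like(m);m2[188:322,200:315]=m[188:322,200:315]
cs,_=cv2.findContours(m2.astype(np.uint8),cv2.RETR_EXTERNAL,cv2.CHAIN_APPROX_NONE);c=max(cs,key=cv2.contourArea)
print("tray",cv2.minAreaRect(c))
r=cv2.boxPoints(cv2.minAreaRect(c));
# at z=.028
def atz(u,v,zz):
    ray=T[:3,:3]@np.array([(u-K[0,2])/K[0,0],(v-K[1,2])/K[1,1],1]);return T[:3,3]+ray*(zz-T[2,3])/ray[2]
B=np.array([atz(u,v,.028) for u,v in r]);print(B.round(4),B.mean(0).round(4),[np.linalg.norm(B[i]-B[i-1]).round(3) for i in range(4)])
```

```text
table z 0.0004333233399358427
(215, 198, 305, 228) 637 c [0.6256 0.2124 0.0612] ang -95.24 len -0.0906 0.1002 w 0.031 z [0.0562 0.0614 0.0658 0.0677]
(215, 228, 305, 255) 386 c [0.5561 0.2152 0.0544] ang -95.3 len -0.0802 0.0822 w 0.036 z [0.0508 0.0543 0.0582 0.0595]
(208, 256, 290, 282) 854 c [0.4876 0.2337 0.0687] ang -95.42 len -0.0836 0.0929 w 0.037 z [0.0604 0.0693 0.0748 0.0769]
(368, 236, 424, 268) 528 c [ 0.5343 -0.1437  0.0852] ang -73.45 len -0.06 0.0675 w 0.036 z [0.0786 0.0855 0.0911 0.0945]
tray ((256.9639892578125, 255.29185485839844), (90.20405578613281, 112.16082000732422), 7.037940979003906)
[[0.3873 0.339  0.028 ]
 [0.6769 0.3169 0.028 ]
 [0.6539 0.0817 0.028 ]
 [0.3649 0.1091 0.028 ]] [0.5208 0.2117 0.028 ] [np.float64(0.231), np.float64(0.29), np.float64(0.236), np.float64(0.29)]
```

Run:
```python
from h import *
s=read_state();M=quat(s["orientation"]).as_matrix();print(M.round(3));print(np.array(calibration("wrist")["T_tool_cam"]).round(3))
for i in (1,2):print(np.degrees(np.arctan2(M[1,i],M[0,i])))
```

```text
[[ 0.     0.962 -0.273]
 [ 0.    -0.273 -0.962]
 [-1.    -0.    -0.   ]]
[[-0.    -0.282  0.959 -0.121]
 [-0.001 -0.959 -0.282  0.072]
 [ 1.    -0.001 -0.    -0.001]
 [ 0.     0.     0.     1.   ]]
-15.857416486301755
-105.8574164863407
```

```bash
cat >> h.py <<'E'
def frame(yaw_deg):
    a=np.radians(yaw_deg);return np.array([[np.cos(a),-np.sin(a),0],[np.sin(a),np.cos(a),0],[0,0,1]])
def toolR(yaw_deg,lean_deg):
    F=frame(yaw_deg);t=np.radians(lean_deg)
    x=np.sin(t)*F[:,0]-np.cos(t)*F[:,2];z=F[:,1];y=np.cross(z,x);return np.stack([x,y,z],1)
def rows(path,claw,cur=None):
    """path: list of (pos,R) waypoints; prints rows for each, assuming tracking"""
    s=read_state()
    p,Rm=(np.array(s["tool_pos"]),quat(s["orientation"]).as_matrix()) if cur is None else cur
    out=[]
    for (q,Rn) in path:
        rv=R.from_matrix(Rm.T@Rn).as_rotvec();sh=Rm.T@(q-p)*100
        out.append([*np.round(rv,3),*np.round(sh,2),claw])
        if np.abs(rv).max()>.125 or np.abs(sh).max()>4.17: print("TOO BIG",len(out))
        p,Rm=q,Rn
    for i in range(0,len(out),5):
        print("["+", ".join(f"{v:g}" for r in out[i:i+5] for v in r)+"]")
def lin(q,Rn,n,cur=None):
    s=read_state()
    p,Rm=(np.array(s["tool_pos"]),quat(s["orientation"]).as_matrix()) if cur is None else cur
    rv=R.from_matrix(Rm.T@Rn).as_rotvec()
    return [(p+(q-p)*(i+1)/n,Rm@R.from_rotvec(rv*(i+1)/n).as_matrix()) for i in range(n)]
def st():
    s=read_state();M=quat(s["orientation"]).as_matrix()
    print("t",round(float(s["clock"]),2),"p",np.round(s["tool_pos"],4),"q",np.round(s["q"],2),"F",np.round(s["wrist_force"],1),"open",round(float(s["opening"]),4),
     "yawz",np.degrees(np.arctan2(M[1,2],M[0,2])).round(2),"lean",np.degrees(np.arccos(-M[2,0])).round(2),"z.z",M[2,2].round(3))
E
python3 - <<'E'
from h import *
z=np.load("top0.npz");K,T=z['K'],z['T']
def atz(u,v,zz):
    ray=T[:3,:3]@np.array([(u-K[0,2])/K[0,0],(v-K[1,2])/K[1,1],1]);return T[:3,3]+ray*(zz-T[2,3])/ray[2]
for n,u,v,zz in [("seat",406.5,248.9,.086),("clip",392.9,251.7,.086),("port",428.9,246.7,.089)]:print(n,atz(u,v,zz).round(4))
seat=atz(406.5,248.9,.080)
stx=frame(-73.5)[:,0]
tgt=seat-0.10*stx;tgt[2]=.25
s0=(np.array(read_state()["tool_pos"]),quat(read_state()["orientation"]).as_matrix())
Rt=toolR(-73.5,34)
# yaw -238 over N rows w/ vertical tool then lean
N=36
path=[]
for i in range(N):
    f=(i+1)/N; g=np.clip((f-.4)/.6,0,1)
    yaw=(-15.86-180)+(-73.5+195.86-360)*f   # stx yaw such that tool y = -stx
    path.append((s0[0]+(tgt-s0[0])*f+np.array([0,0,.03*np.sin(np.pi*f)]),toolR(yaw,34*g)))
print(np.abs(toolR(-195.86,0)-s0[1]).max(), tgt)
rows(path,-1)
E
```

```text
seat [ 0.5414 -0.1636  0.086 ]
clip [ 0.5336 -0.1301  0.086 ]
port [ 0.5481 -0.2183  0.089 ]
4.3374595881440214e-05 [ 0.51347897 -0.06903214  0.25      ]
[0.115, -0, 0, -0.25, 1.42, 1.53, -1, 0.115, 0, 0, -0.25, 1.59, 1.36, -1, 0.115, 0, 0, -0.25, 1.74, 1.16, -1, 0.115, 0, 0, -0.24, 1.86, 0.96, -1, 0.115, 0, 0, -0.23, 1.96, 0.74, -1]
[0.115, 0, 0, -0.22, 2.03, 0.51, -1, 0.115, 0, 0, -0.21, 2.07, 0.27, -1, 0.115, 0, 0, -0.2, 2.09, 0.03, -1, 0.115, 0, 0, -0.18, 2.08, -0.21, -1, 0.115, 0, 0, -0.17, 2.04, -0.45, -1]
[0.115, 0, 0, -0.15, 1.98, -0.68, -1, 0.115, 0, 0, -0.13, 1.89, -0.9, -1, 0.115, 0, 0, -0.11, 1.77, -1.11, -1, 0.115, 0, 0, -0.09, 1.63, -1.31, -1, 0.115, 0.001, -0.016, -0.07, 1.47, -1.49, -1]
[0.115, 0.003, -0.027, -0.07, 1.29, -1.65, -1, 0.115, 0.007, -0.027, -0.07, 1.09, -1.78, -1, 0.115, 0.01, -0.027, -0.06, 0.88, -1.9, -1, 0.114, 0.013, -0.027, -0.04, 0.65, -1.99, -1, 0.114, 0.016, -0.027, -0.01, 0.42, -2.05, -1]
[0.114, 0.019, -0.027, 0.04, 0.19, -2.08, -1, 0.113, 0.022, -0.027, 0.1, -0.04, -2.09, -1, 0.112, 0.025, -0.027, 0.17, -0.27, -2.07, -1, 0.112, 0.029, -0.027, 0.25, -0.49, -2.02, -1, 0.111, 0.032, -0.027, 0.34, -0.7, -1.95, -1]
[0.11, 0.035, -0.027, 0.44, -0.89, -1.85, -1, 0.109, 0.038, -0.027, 0.55, -1.07, -1.72, -1, 0.108, 0.041, -0.027, 0.66, -1.23, -1.57, -1, 0.107, 0.044, -0.027, 0.77, -1.36, -1.41, -1, 0.105, 0.046, -0.027, 0.88, -1.47, -1.22, -1]
[0.104, 0.049, -0.027, 0.98, -1.56, -1.01, -1, 0.103, 0.052, -0.027, 1.08, -1.62, -0.8, -1, 0.101, 0.055, -0.027, 1.16, -1.66, -0.57, -1, 0.1, 0.058, -0.027, 1.24, -1.67, -0.34, -1, 0.098, 0.06, -0.027, 1.3, -1.66, -0.1, -1]
[0.096, 0.063, -0.027, 1.35, -1.62, 0.15, -1]
```

Emit:
{"name": "apply_moves", "arguments": {
  "series": [0.115,0,0,-0.25,1.42,1.53,-1,0.115,0,0,-0.25,1.59,1.36,-1,0.115,0,0,-0.25,1.74,1.16,-1,0.115,0,0,-0.24,1.86,0.96,-1,0.115,0,0,-0.23,1.96,0.74,-1]
}}

```text
clock: 2.57
tool_pos: [0.2174, 0.5075, 0.2636]
orientation: [-0.243, -0.664, -0.241, 0.665]
wrist_force: [0.3, 0.3, 0.8]
opening: 0.0853
```

```bash
python3 -c "
from h import *
st()"
```

```text
t 2.57 p [0.2174 0.5075 0.2636] q [ 1.46  0.25 -0.16  0.   -1.16 -0.76] F [0.3 0.3 0.8] open 0.0853 yawz -139.97 lean 0.09 z.z 0.001
```

Emit:
{"name": "apply_moves", "arguments": {
  "series": [0.115,0,0,-0.22,2.03,0.51,-1,0.115,0,0,-0.21,2.07,0.27,-1,0.115,0,0,-0.2,2.09,0.03,-1,0.115,0,0,-0.18,2.08,-0.21,-1,0.115,0,0,-0.17,2.04,-0.45,-1]
}}

```text
clock: 2.98
tool_pos: [0.2639, 0.4081, 0.2747]
orientation: [0.033, 0.707, 0.033, -0.706]
wrist_force: [0.2, -0.2, 0.1]
opening: 0.0855
```

Emit:
{"name": "apply_moves", "arguments": {
  "series": [0.115,0,0,-0.15,1.98,-0.68,-1,0.115,0,0,-0.13,1.89,-0.9,-1,0.115,0,0,-0.11,1.77,-1.11,-1,0.115,0,0,-0.09,1.63,-1.31,-1,0.115,0.001,-0.016,-0.07,1.47,-1.49,-1]
}}

```text
clock: 3.4
tool_pos: [0.3078, 0.3077, 0.2817]
orientation: [-0.185, 0.686, -0.171, -0.682]
wrist_force: [0.3, 0.6, 0.8]
opening: 0.0855
```

```bash
python3 -c "
from h import *
st()
K,T=Tcam('wrist')
o=frame(-95.2)@np.array([0,0,0]);
for p in [[.521,.212,.03],[.626,.212,.05],[.416,.221,.05]]:print(proj(K,T,p))"
```

```text
t 3.4 p [0.3078 0.3077 0.2817] q [ 1.16  0.02 -0.39  0.   -1.14 -1.67] F [0.3 0.6 0.8] open 0.0855 yawz 150.81 lean 1.13 z.z -0.001
[[108.78736508 220.58923079]]
[[ 19.03291292 272.91915661]]
[[187.93574294 182.03287777]]
```

Emit:
{"name": "apply_moves", "arguments": {
  "series": [0.115,0.003,-0.027,-0.07,1.29,-1.65,-1,0.115,0.007,-0.027,-0.07,1.09,-1.78,-1,0.115,0.01,-0.027,-0.06,0.88,-1.9,-1,0.114,0.013,-0.027,-0.04,0.65,-1.99,-1,0.114,0.016,-0.027,-0.01,0.42,-2.05,-1]
}}

```text
clock: 3.82
tool_pos: [0.3495, 0.206, 0.2832]
orientation: [-0.424, 0.627, -0.323, -0.569]
wrist_force: [-0.6, -0.0, -0.4]
opening: 0.0856
```

```bash
python3 -c "
from h import *
st()
K,T=Tcam('wrist')
for p in [[.521,.212,.03],[.626,.212,.05],[.416,.221,.05]]:print(proj(K,T,p))
im,d=camera('wrist');cv2.imwrite('pics/w1.png',im[:,:,::-1]);np.savez('w1.npz',im=im,d=d,K=K,T=T)
"
```

```text
t 3.82 p [0.3495 0.206  0.2832] q [ 0.99 -0.11 -0.56  0.09 -0.99 -2.16] F [-0.6 -0.  -0.4] open 0.0856 yawz 116.08 lean 9.43 z.z 0.006
[[268.71576613 296.1495311 ]]
[[235.0609136  368.19016653]]
[[312.12348749 233.9851792 ]]
```

View pics/w1.png

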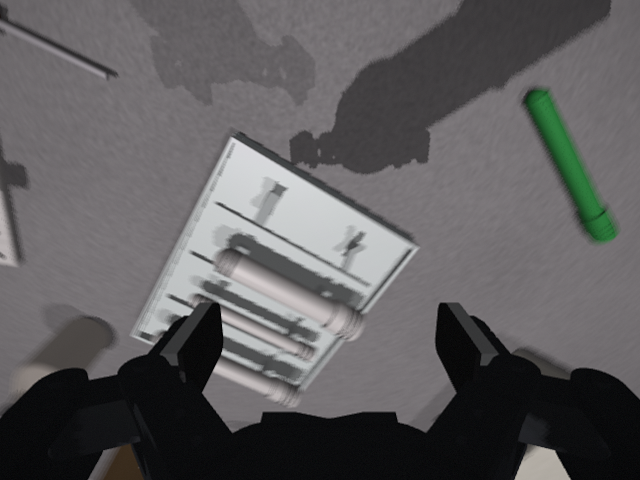

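Run:
```python
from h import *
z=np.load("w1.npz");im,d,K,T=z['im'],z['d'],z['K'],z['T'];P=cloud(K,T,d)
print("table",np.median(P[60:100,430:500,2]))
def atz(u,v,zz):
    ray=T[:3,:3]@np.array([(u-K[0,2])/K[0,0],(v-K[1,2])/K[1,1],1]);return T[:3,3]+ray*(zz-T[2,3])/ray[2]
for u,v in [(234,135),(417,246),(133,336)]:print((u,v),atz(u,v,.028).round(4))
F=frame(-95.25);o=np.array([.5208,.2117,0])
L=(P-o)@F
# cradles of empty pocket
m=(L[:,:,1]<-.07)&(L[:,:,1]>-.14)&(abs(L[:,:,0])<.1)&(L[:,:,2]>.036)&(L[:,:,2]<.06)
Q=L[m];
for s in (Q[Q[:,0]<0],Q[Q[:,0]>0]):print("cradle",len(s),s.mean(0).round(4),s.min(0).round(4),s.max(0).round(4))
for yc in (-.035,.035,.105):
    m=(abs(L[:,:,1]-yc)<.025)&(L[:,:,2]>.05)&(abs(L[:,:,0])<.13);Q=L[m];
    if len(Q)<20: continue
    c=Q.mean(0);w,V=np.linalg.eigh(np.cov((Q-c)[:,:2].T));a=V[:,-1]*np.sign(V[0,-1])
    print("torch",yc,len(Q),c.round(4),np.degrees(np.arctan2(a[1],a[0])).round(2),"x",Q[:,0].min().round(4),Q[:,0].max().round(4),"ztop",np.percentile(Q[:,2],[50,95,99]).round(4))
z=np.load("top0.npz");K,T=z['K'],z['T'];L=(cloud(K,T,z['d'])-o)@F
m=(L[:,:,1]<-.07)&(L[:,:,1]>-.14)&(abs(L[:,:,0])<.1)&(L[:,:,2]>.036)&(L[:,:,2]<.06);Q=L[m]
for s in (Q[Q[:,0]<0],Q[Q[:,0]>0]):print("top cradle",len(s),s.mean(0).round(4),s.min(0).round(4),s.max(0).round(4))
```

```text
table -0.00013099151935208608
(234, 135) [0.3627 0.1118 0.028 ]
(417, 246) [0.3877 0.3363 0.028 ]
(133, 336) [0.6534 0.0803 0.028 ]
cradle 263 [-0.0514 -0.1046  0.0448] [-0.0565 -0.1243  0.0361] [-0.0476 -0.0875  0.0525]
cradle 403 [ 0.052  -0.1048  0.0451] [ 0.046  -0.1244  0.0363] [ 0.0579 -0.088   0.0524]
torch -0.035 4550 [-0.0141 -0.042   0.0667] 0.26 x -0.1021 0.0738 ztop [0.0685 0.074  0.0752]
torch 0.035 1299 [-0.0137  0.0311  0.0538] -1.0 x -0.0869 0.0757 ztop [0.0541 0.0563 0.0573]
torch 0.105 1723 [-0.0409  0.0982  0.0593] 0.56 x -0.101 0.0914 ztop [0.0603 0.0652 0.066 ]
top cradle 49 [-0.0516 -0.1052  0.0446] [-0.0555 -0.1226  0.0372] [-0.0474 -0.0868  0.0535]
top cradle 70 [ 0.0524 -0.1054  0.0457] [ 0.0463 -0.1235  0.0374] [ 0.0582 -0.0871  0.0551]
```

Emit:
{"name": "apply_moves", "arguments": {
  "series": [0.114,0.019,-0.027,0.04,0.19,-2.08,-1,0.113,0.022,-0.027,0.1,-0.04,-2.09,-1,0.112,0.025,-0.027,0.17,-0.27,-2.07,-1,0.112,0.029,-0.027,0.25,-0.49,-2.02,-1,0.111,0.032,-0.027,0.34,-0.7,-1.95,-1]
}}

```text
clock: 4.28
tool_pos: [0.3868, 0.1019, 0.2787]
orientation: [0.603, -0.533, 0.455, 0.381]
wrist_force: [0.3, -1.2, 0.3]
opening: 0.0855
```

Emit:
{"name": "apply_moves", "arguments": {
  "series": [0.11,0.035,-0.027,0.44,-0.89,-1.85,-1,0.109,0.038,-0.027,0.55,-1.07,-1.72,-1,0.108,0.041,-0.027,0.66,-1.23,-1.57,-1,0.107,0.044,-0.027,0.77,-1.36,-1.41,-1,0.105,0.046,-0.027,0.88,-1.47,-1.22,-1]
}}

```text
clock: 4.7
tool_pos: [0.4339, -0.0269, 0.2834]
orientation: [0.693, -0.411, 0.568, 0.169]
wrist_force: [0.4, 1.4, 0.7]
opening: 0.0856
```

Emit:
{"name": "apply_moves", "arguments": {
  "series": [0.104,0.049,-0.027,0.98,-1.56,-1.01,-1,0.103,0.052,-0.027,1.08,-1.62,-0.8,-1,0.101,0.055,-0.027,1.16,-1.66,-0.57,-1,0.1,0.058,-0.027,1.24,-1.67,-0.34,-1,0.098,0.06,-0.027,1.3,-1.66,-0.1,-1]
}}

```text
clock: 5.12
tool_pos: [0.4929, -0.2061, 0.3118]
orientation: [0.688, -0.269, 0.674, -0.009]
wrist_force: [1.1, 0.6, -0.1]
opening: 0.0854
```

```bash
python3 -c "
from h import *
st()
K,T=Tcam('wrist')
im,d=camera('wrist');cv2.imwrite('pics/w2.png',im[:,:,::-1]);np.savez('w2.npz',im=im,d=d,K=K,T=T)
"
```

```text
t 5.12 p [ 0.4929 -0.2061  0.3118] q [ 0.09  0.1  -0.44  0.47 -1.02 -3.1 ] F [ 1.1  0.6 -0.1] open 0.0854 yawz 21.08 lean 22.7 z.z -0.053
```

View pics/w2.png

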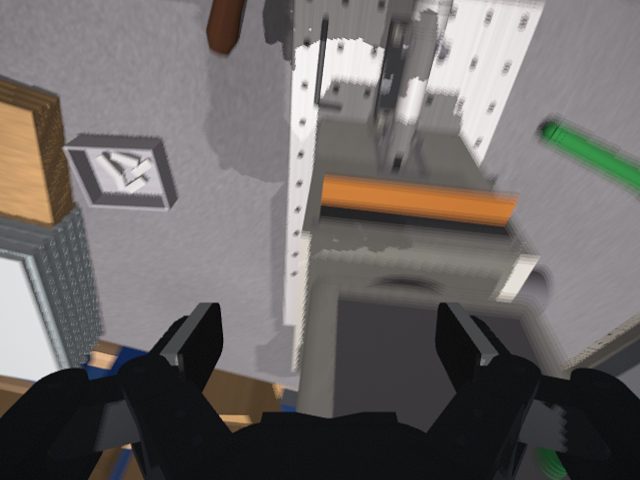

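```bash
sed -i 's/z=F\[:,1\];y=/z=-F[:,1];y=/' h.py
python3 - <<'E'
from h import *
z=np.load("top0.npz");K,T=z['K'],z['T']
seat=np.array([.5414,-.1636,.075]);stx=frame(-73.5)[:,0]
tgt=seat-0.11*stx;tgt[2]=.26
s=read_state();p0=np.array(s["tool_pos"]);R0=quat(s["orientation"]).as_matrix()
A=p0+[-.0,.10,.03]
N=28;path=[]
rv0=R.from_matrix(toolR(111,-22.7).T@R0).as_rotvec();print(rv0)
for i in range(N):
    f=(i+1)/N
    g=min(1,(i+1)/8);h=max(0,(i-7)/(N-8))
    pos=p0+(A-p0)*g+(tgt-A)*h
    Rn=toolR(111+175.5*f,-22.7+56.7*f)@R.from_rotvec(rv0*(1-f)).as_matrix()
    path.append((pos,Rn))
rows(path,-1)
E
```

```text
[-0.01517952  0.05142721  0.00223837]
[-0.103, -0.043, 0.029, -0.82, 0.93, 0.42, -1, -0.104, -0.039, 0.03, -0.77, 0.9, 0.55, -1, -0.105, -0.035, 0.03, -0.72, 0.86, 0.67, -1, -0.106, -0.032, 0.03, -0.67, 0.8, 0.78, -1, -0.107, -0.028, 0.03, -0.62, 0.73, 0.88, -1]
[-0.108, -0.024, 0.031, -0.57, 0.65, 0.97, -1, -0.109, -0.02, 0.031, -0.53, 0.56, 1.05, -1, -0.109, -0.016, 0.031, -0.49, 0.46, 1.12, -1, -0.11, -0.012, 0.031, 0.4, 0.06, 0.28, -1, -0.11, -0.009, 0.031, 0.4, 0.01, 0.28, -1]
[-0.11, -0.005, 0.032, 0.4, -0.03, 0.28, -1, -0.11, -0.001, 0.032, 0.4, -0.07, 0.27, -1, -0.11, 0.003, 0.032, 0.4, -0.11, 0.26, -1, -0.109, 0.007, 0.032, 0.39, -0.15, 0.25, -1, -0.109, 0.011, 0.033, 0.39, -0.19, 0.23, -1]
[-0.108, 0.015, 0.033, 0.38, -0.23, 0.21, -1, -0.108, 0.018, 0.033, 0.37, -0.26, 0.19, -1, -0.107, 0.022, 0.033, 0.35, -0.29, 0.17, -1, -0.106, 0.026, 0.034, 0.34, -0.32, 0.14, -1, -0.105, 0.03, 0.034, 0.33, -0.35, 0.11, -1]
[-0.103, 0.033, 0.034, 0.31, -0.37, 0.09, -1, -0.102, 0.037, 0.034, 0.3, -0.38, 0.06, -1, -0.101, 0.041, 0.034, 0.28, -0.4, 0.03, -1, -0.099, 0.044, 0.035, 0.27, -0.41, -0, -1, -0.097, 0.048, 0.035, 0.25, -0.42, -0.03, -1]
[-0.095, 0.051, 0.035, 0.24, -0.42, -0.06, -1, -0.093, 0.054, 0.035, 0.23, -0.42, -0.09, -1, -0.091, 0.058, 0.035, 0.22, -0.42, -0.12, -1]
```

Emit:
{"name": "apply_moves", "arguments": {
  "series": [-0.103,-0.043,0.029,-0.82,0.93,0.42,-1,-0.104,-0.039,0.03,-0.77,0.9,0.55,-1,-0.105,-0.035,0.03,-0.72,0.86,0.67,-1,-0.106,-0.032,0.03,-0.67,0.8,0.78,-1,-0.107,-0.028,0.03,-0.62,0.73,0.88,-1]
}}

```text
clock: 5.58
tool_pos: [0.4961, -0.1496, 0.3279]
orientation: [0.646, -0.389, 0.609, 0.246]
wrist_force: [0.1, -0.3, -0.4]
opening: 0.0855
```

Emit:
{"name": "apply_moves", "arguments": {
  "series": [-0.108,-0.024,0.031,-0.57,0.65,0.97,-1,-0.109,-0.02,0.031,-0.53,0.56,1.05,-1,-0.109,-0.016,0.031,-0.49,0.46,1.12,-1,-0.11,-0.012,0.031,0.4,0.06,0.28,-1,-0.11,-0.009,0.031,0.4,0.01,0.28,-1]
}}

```text
clock: 6.0
tool_pos: [0.4966, -0.1029, 0.3356]
orientation: [0.514, -0.5, 0.511, 0.474]
wrist_force: [-0.2, 0.6, -0.9]
opening: 0.0853
```

Emit:
{"name": "apply_moves", "arguments": {
  "series": [-0.11,-0.005,0.032,0.4,-0.03,0.28,-1,-0.11,-0.001,0.032,0.4,-0.07,0.27,-1,-0.11,0.003,0.032,0.4,-0.11,0.26,-1,-0.109,0.007,0.032,0.39,-0.15,0.25,-1,-0.109,0.011,0.033,0.39,-0.19,0.23,-1]
}}

```text
clock: 6.42
tool_pos: [0.5001, -0.0885, 0.3165]
orientation: [0.308, -0.587, 0.395, 0.636]
wrist_force: [-0.5, -0.2, -0.2]
opening: 0.0855
```

Emit:
{"name": "apply_moves", "arguments": {
  "series": [-0.108,0.015,0.033,0.38,-0.23,0.21,-1,-0.108,0.018,0.033,0.37,-0.26,0.19,-1,-0.107,0.022,0.033,0.35,-0.29,0.17,-1,-0.106,0.026,0.034,0.34,-0.32,0.14,-1,-0.105,0.03,0.034,0.33,-0.35,0.11,-1]
}}

```text
clock: 6.83
tool_pos: [0.5043, -0.074, 0.2952]
orientation: [0.055, -0.65, 0.267, 0.709]
wrist_force: [0.6, 0.3, -0.2]
opening: 0.0854
```

Run:
```python
from h import *
st()
seat=np.array([.5414,-.1636,.075]);stx=frame(-73.5)[:,0]
tgt=seat-0.11*stx;tgt[2]=.26
rows(lin(tgt,toolR(-73.5,34),8),-1)
```

```text
t 6.83 p [ 0.5043 -0.074   0.2952] q [ 0.29  0.23 -0.23  0.22 -1.35 -0.83] F [ 0.6  0.3 -0.2] open 0.0854 yawz 153.21 lean 17.89 z.z 0.012
[-0.085, 0.043, 0.034, 0.35, -0.34, 0.02, -1, -0.085, 0.043, 0.034, 0.34, -0.35, 0, -1, -0.085, 0.043, 0.034, 0.33, -0.36, -0.01, -1, -0.085, 0.043, 0.034, 0.32, -0.37, -0.03, -1, -0.085, 0.043, 0.034, 0.31, -0.38, -0.05, -1]
[-0.085, 0.043, 0.034, 0.3, -0.38, -0.07, -1, -0.085, 0.043, 0.034, 0.29, -0.39, -0.09, -1, -0.085, 0.043, 0.034, 0.28, -0.39, -0.11, -1]
```

Emit:
{"name": "apply_moves", "arguments": {
  "series": [-0.085,0.043,0.034,0.35,-0.34,0.02,-1,-0.085,0.043,0.034,0.34,-0.35,0,-1,-0.085,0.043,0.034,0.33,-0.36,-0.01,-1,-0.085,0.043,0.034,0.32,-0.37,-0.03,-1,-0.085,0.043,0.034,0.31,-0.38,-0.05,-1]
}}

```text
clock: 7.25
tool_pos: [0.5107, -0.0609, 0.2722]
orientation: [0.184, 0.695, -0.162, -0.676]
wrist_force: [-0.1, -0.1, -1.0]
opening: 0.0853
```

Emit:
{"name": "apply_moves", "arguments": {
  "series": [-0.085,0.043,0.034,0.3,-0.38,-0.07,-1,-0.085,0.043,0.034,0.29,-0.39,-0.09,-1,-0.06,0.03,0.02,0.2,-0.3,-0.1,-1]
}}

```text
clock: 7.5
tool_pos: [0.513, -0.053, 0.2591]
orientation: [0.309, 0.699, -0.097, -0.637]
wrist_force: [-0.4, 0.1, -0.7]
opening: 0.0854
```

```bash
python3 -c "
from h import *
st()
K,T=Tcam('wrist')
im,d=camera('wrist');cv2.imwrite('pics/w3.png',im[:,:,::-1]);np.savez('w3.npz',im=im,d=d,K=K,T=T)
"
```

```text
t 7.5 p [ 0.513  -0.053   0.2591] q [ 0.45  0.16 -0.64  0.71 -1.   -0.61] F [-0.4  0.1 -0.7] open 0.0854 yawz -162.0 lean 33.81 z.z 0.003
```

View pics/w3.png

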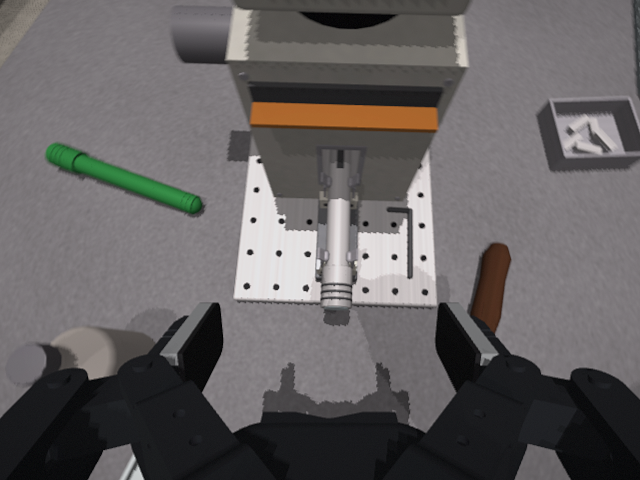

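```bash
cat > meas.py <<'E'
from h import *
def torchfit(P,o,yaw,zr,hw=.016,xr=(-.15,-.005)):
    """iterate; P world cloud. returns axis pts in world"""
    F=frame(yaw);L=(P-o)@F
    m=(abs(L[...,1])<hw)&(L[...,2]>zr[0])&(L[...,2]<zr[1])&(L[...,0]>xr[0])&(L[...,0]<xr[1])
    return L[m]
E
python3 - <<'E'
from meas import *
z=np.load("w3.npz");im,d,K,T=z['im'],z['d'],z['K'],z['T'];P=cloud(K,T,d)
o=np.array([.5414,-.1636,0])+.051*frame(-73.5)[:,0]
# base plate
F=frame(-73.5);L=(P-o)@F
m=(abs(L[...,2]-.012)<.004)&(abs(L[...,1])<.15)&(L[...,0]<-.06)&(L[...,0]>-.2)&(im.min(2)>150)
Q=L[m];print("plate z",np.median(Q[:,2]),"x min",np.percentile(Q[:,0],1),"y",np.percentile(Q[:,1],[.5,99.5]))
Q=torchfit(P,o,-73.5,(.075,.12))
for a in np.arange(-.14,0,.01):
    s=Q[(Q[:,0]>a)&(Q[:,0]<a+.01)]
    if len(s)>8:print(round(a,3),len(s),"y",np.round([s[:,1].min(),s[:,1].max(),s[:,1].mean()],4),"top",np.percentile(s[:,2],95).round(4))
print("head end x",np.percentile(Q[:,0],.5),Q[:,0].min())
# visor edge
m=(im[...,0]>180)&(im[...,1]<160)&(im[...,2]<90);V=L[m];V=V[(V[:,2]>.1)];print("visor",V.min(0),V.max(0),np.median(V,0))
import cv2
c=cv2.resize(im[130:320,230:440,::-1],None,fx=3,fy=3,interpolation=cv2.INTER_CUBIC);cv2.imwrite("pics/c3.png",c)
E
```

```text
plate z 0.012236416540606032 x min -0.11750783767770176 y [-0.10870454  0.10732273]
-0.14 138 y [-0.0141  0.0133 -0.0008] top 0.0895
-0.13 362 y [-0.014   0.0135 -0.0005] top 0.0896
-0.12 356 y [-0.0149  0.0131 -0.0005] top 0.0897
-0.11 332 y [-0.0148  0.0131 -0.0007] top 0.0895
-0.1 332 y [-0.0157  0.016  -0.0006] top 0.0901
-0.09 352 y [-0.0156  0.0154 -0.    ] top 0.093
-0.08 245 y [-0.0119  0.0096 -0.0012] top 0.0868
-0.07 239 y [-0.0117  0.009  -0.0014] top 0.0867
-0.06 229 y [-0.0116  0.0093 -0.001 ] top 0.0868
-0.05 226 y [-0.0126  0.0093 -0.0016] top 0.087
-0.04 224 y [-0.0125  0.0089 -0.0018] top 0.0869
-0.03 213 y [-0.0123  0.009  -0.0018] top 0.0866
-0.02 350 y [-0.0159  0.0158  0.0001] top 0.0934
-0.01 105 y [-0.0153  0.0151 -0.0007] top 0.092
head end x -0.1325628387449935 -0.13283710970933932Traceback (most recent call last):
  File "<stdin>", line 14, in <module>
    return umr_minimum(a, axis, None, out, keepdims, initial, where)
ValueError: zero-size array to reduction operation minimum which has no identity
```

Run:
```python
from meas import *
z=np.load("w3.npz");im,d,K,T=z['im'],z['d'],z['K'],z['T'];P=cloud(K,T,d)
o=np.array([.5414,-.1636,0])+.051*frame(-73.5)[:,0]
F=frame(-73.5);L=(P-o)@F
for nm,x0,x1 in (("outer",-.11,-.06),("inner",-.04,.0)):
    m=(abs(L[...,1])<.02)&(abs(L[...,1])>.0125)&(L[...,2]>.085)&(L[...,2]<.1)&(L[...,0]>x0)&(L[...,0]<x1)
    if nm=="outer": m&=(L[...,2]>.091)
    Q=L[m];print(nm,len(Q),Q.min(0).round(4),Q.max(0).round(4),Q.mean(0).round(4))
    for s in (1,-1):
        q=Q[Q[:,1]*s>0];print("  side",s,len(q),np.percentile(q[:,0],[2,98]).round(4),q[:,1].mean().round(4),q[:,2].max().round(4))
# torch body line fit by midpoints of side edges, per x
Q=L[(abs(L[...,1])<.0165)&(L[...,2]>.078)&(L[...,2]<.12)&(L[...,0]>-.135)&(L[...,0]<-.02)]
# fit crown: points highest
xs=[];ys=[]
for a in list(np.arange(-.13,-.105,.005))+list(np.arange(-.078,-.03,.005)):
    s=Q[(Q[:,0]>a)&(Q[:,0]<a+.005)]
    r=.014 if a<-.1 else .011
    from scipy.optimize import least_squares
    f=least_squares(lambda p:np.hypot(s[:,1]-p[0],s[:,2]-p[1])-r,[0,.075],loss='soft_l1',f_scale=.001).x
    xs.append([a+.0025,*f])
xs=np.array(xs);print(xs.round(4));print(np.polyfit(xs[:,0],xs[:,1],1),np.polyfit(xs[:,0],xs[:,2],1))
# front wall: points with z .13-.17
m=(abs(L[...,1])<.07)&(L[...,2]>.13)&(L[...,2]<.16)&(abs(L[...,0])<.03)
W=L[m];print("wall",len(W),np.median(W[:,0]))
m=(abs(L[...,1])<.072)&(L[...,2]>.02)&(L[...,2]<.05)&(abs(L[...,0])<.03);m&=abs(L[...,1])>.03
W=L[m];print("wall low",len(W),np.percentile(W[:,0],[5,50,95]),np.polyfit(W[:,1],W[:,0],1) if len(W)>10 else 0)
print(im[115,340],L[115,340],L[103:132:3,340].round(4))
cv2.imwrite("pics/c3.png",cv2.resize(im[130:320,230:440,::-1],None,fx=3,fy=3,interpolation=cv2.INTER_CUBIC))
```

```text
outer 107 [-0.0923 -0.019   0.091 ] [-0.0818  0.0163  0.0959] [-0.0873 -0.0022  0.0932]
  side 1 50 [-0.0917 -0.0822] 0.0147 0.0954
  side -1 57 [-0.0923 -0.0828] -0.0171 0.0959
inner 171 [-0.0187 -0.0199  0.0852] [-0.      0.0193  0.0997] [-0.0109 -0.0035  0.0917]
  side 1 69 [-0.0181 -0.0001] 0.0156 0.0997
  side -1 102 [-0.0185 -0.0007] -0.0164 0.0997
[[-0.1275 -0.0006  0.0751]
 [-0.1225 -0.0008  0.075 ]
 [-0.1175 -0.0007  0.0751]
 [-0.1125 -0.0008  0.0752]
 [-0.1075 -0.0009  0.075 ]
 [-0.1025 -0.0009  0.075 ]
 [-0.0755 -0.0014  0.0751]
 [-0.0705 -0.0014  0.0752]
 [-0.0655 -0.0014  0.0752]
 [-0.0605 -0.0015  0.0752]
 [-0.0555 -0.0015  0.0751]
 [-0.0505 -0.0016  0.0752]
 [-0.0455 -0.0016  0.0752]
 [-0.0405 -0.0016  0.0752]
 [-0.0355 -0.0017  0.0753]
 [-0.0305 -0.0019  0.0753]]
[-0.01223414 -0.00220419] [0.00206933 0.07531096]
wall 2169 0.0009696428694904652
wall low 905 [-0.00016413  0.00094486  0.00227889] [0.01376093 0.00105525]
[174 104  47] [-0.01220499  0.00099342  0.18406783] [[-0.0037  0.0012  0.1859]
 [-0.0053  0.0011  0.1848]
 [-0.0084  0.0011  0.1856]
 [-0.0099  0.001   0.1843]
 [-0.0122  0.001   0.1841]
 [-0.0145  0.0009  0.1839]
 [-0.0167  0.0009  0.1835]
 [-0.0201  0.0009  0.1848]
 [-0.0212  0.0008  0.183 ]
 [ 0.0005  0.      0.148 ]]
```

View pics/c3.png

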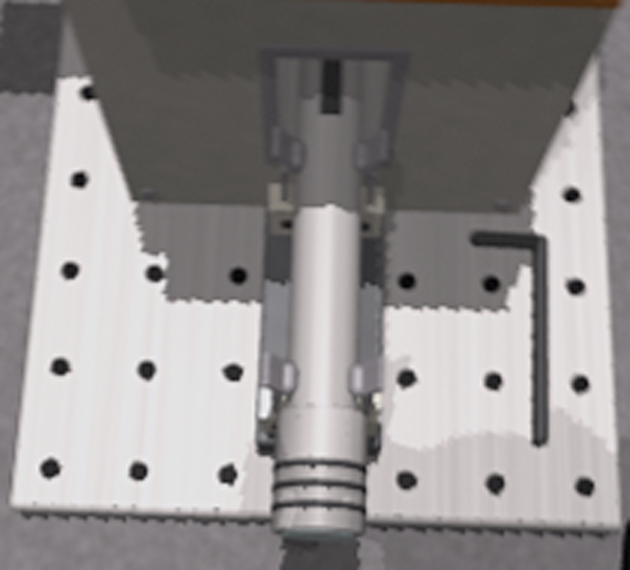

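```bash
cat >> h.py <<'E'
YS=-74.2
_F0=frame(-73.5)
OS=np.array([.5414,-.1636,0])+.051*_F0[:,0]+_F0@np.array([.0010,-.0022,0]); OS[2]=0
YT=-95.25; OT=np.array([.5208,.2117,0])
def spose(xg,zg,th=0,rel=33,y=0,O=None,yaw=None):
    """TCP pose with grasp point at station (xg,y,zg) mm, torch tail-down th deg"""
    O=OS if O is None else O; yaw=YS if yaw is None else yaw
    Rm=toolR(yaw,rel-th);g=O+frame(yaw)@(np.array([xg,y,zg])/1000.)
    return g-.003*Rm[:,0],Rm
def tpose(xg,yt,zg,th=0,rel=33): return spose(xg,zg,th,rel,yt,OT,YT)
def multi(wps,ns,cur=None):
    s=read_state();p=(np.array(s["tool_pos"]),quat(s["orientation"]).as_matrix()) if cur is None else cur
    out=[]
    for w,n in zip(wps,ns): out+=lin(w[0],w[1],n,p);p=w
    return out
E
python3 - <<'E'
from h import *
print("OS",OS.round(4)); st()
L=(np.array([.5343,-.1437,0])-OS)@frame(YS);print("top torch centre in st",L)
Fz=frame(YS);
print("hand now in station",((np.array(read_state()['tool_pos'])-OS)@Fz).round(4))
pre=spose(-52,75);back=(pre[0]-.07*pre[1][:,0],pre[1]);print("pre st",((back[0]-OS)@Fz).round(4))
rows(multi([back],[6]),-1)
E
```

```text
OS [ 0.5541 -0.2141  0.    ]
t 7.55 p [ 0.5118 -0.0535  0.2582] q [ 0.45  0.16 -0.64  0.71 -1.   -0.6 ] F [-2.3  0.  -1.5] open 0.0854 yawz -161.89 lean 33.84 z.z 0.006
top torch centre in st [-0.07310432  0.00015118  0.        ]
hand now in station [-0.1661  0.003   0.2582]
pre st [-0.0918 -0.      0.1362]
[0.006, -0.003, -0.002, 2.38, -0.11, 0.09, -1, 0.006, -0.003, -0.002, 2.38, -0.1, 0.08, -1, 0.006, -0.003, -0.002, 2.38, -0.09, 0.08, -1, 0.006, -0.003, -0.002, 2.38, -0.09, 0.07, -1, 0.006, -0.003, -0.002, 2.38, -0.08, 0.06, -1]
[0.006, -0.003, -0.002, 2.38, -0.08, 0.06, -1]
```

Top and wrist measurements agree to well under a millimetre laterally. Approaching.

Emit:
{"name": "apply_moves", "arguments": {
  "series": [0.006,-0.003,-0.002,2.38,-0.11,0.09,-1,0.006,-0.003,-0.002,2.38,-0.1,0.08,-1,0.006,-0.003,-0.002,2.38,-0.09,0.08,-1,0.006,-0.003,-0.002,2.38,-0.09,0.07,-1,0.006,-0.003,-0.002,2.0,-0.08,0.06,-1]
}}

```text
clock: 7.97
tool_pos: [0.5311, -0.109, 0.1624]
orientation: [0.294, 0.705, -0.104, -0.638]
wrist_force: [-0.3, -0.8, 0.3]
opening: 0.0856
```

Run:
```python
from h import *
st()
pre=spose(-52,75);back=(pre[0]-.03*pre[1][:,0],pre[1])
rows(multi([back,pre],[3,2]),-1)
im,d=camera('wrist');cv2.imwrite('pics/w4.png',im[:,:,::-1])
```

```text
t 7.97 p [ 0.5311 -0.109   0.1624] q [ 0.26  0.29 -0.78  0.97 -0.72 -0.8 ] F [-0.3 -0.8  0.3] open 0.0856 yawz -163.66 lean 33.13 z.z -0.014
[0, -0.006, -0.001, 2.34, -0.04, 0.26, -1, 0, -0.006, -0.001, 2.35, -0.04, 0.24, -1, 0, -0.006, -0.001, 2.35, -0.04, 0.23, -1, 0, -0, 0, 1.5, 0, -0, -1, 0, 0, 0, 1.5, 0, -0, -1]
```

View pics/w4.png

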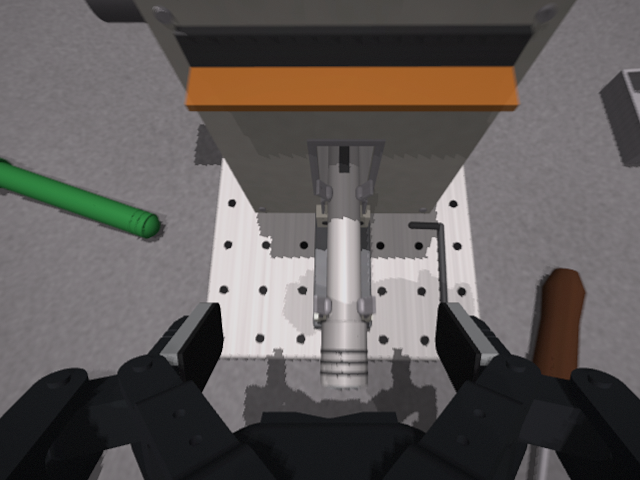

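Emit:
{"name": "apply_moves", "arguments": {
  "series": [0,-0.006,-0.001,2.34,-0.04,0.26,-1,0,-0.006,-0.001,2.35,-0.04,0.24,-1,0,-0.006,-0.001,2.35,-0.04,0.23,-1]
}}

```text
clock: 8.27
tool_pos: [0.5381, -0.1478, 0.1022]
orientation: [0.291, 0.7, -0.107, -0.643]
wrist_force: [0.9, -0.3, 0.3]
opening: 0.0852
```

Run:
```python
from h import *
st()
pre=spose(-52,75)
rows(multi([pre],[3]),-1)
```

```text
t 8.27 p [ 0.5381 -0.1478  0.1022] q [ 0.09  0.39 -0.85  1.25 -0.6  -0.98] F [ 0.9 -0.3  0.3] open 0.0852 yawz -164.37 lean 33.03 z.z -0.003
[-0.001, -0, -0, 0.95, -0.04, 0.09, -1, -0.001, -0, -0, 0.95, -0.04, 0.09, -1, -0.001, -0, -0, 0.95, -0.04, 0.09, -1]
```

Emit:
{"name": "apply_moves", "arguments": {
  "series": [-0.001,0,0,0.95,-0.04,0.09,-1,-0.001,0,0,0.95,-0.04,0.09,-1,-0.001,0,0,0.85,-0.04,0.06,-1,0,0,0,0,0,0,-1]
}}

```text
clock: 8.6
tool_pos: [0.5413, -0.1664, 0.0766]
orientation: [0.291, 0.698, -0.11, -0.645]
wrist_force: [-0.7, 0.5, 0.7]
opening: 0.0853
```

Run:
```python
from h import *
st()
pre=spose(-52,75)
rows(multi([pre],[1]),-1)
im,d=camera('wrist');cv2.imwrite('pics/w5.png',im[:,:,::-1])
```

```text
t 8.6 p [ 0.5413 -0.1664  0.0766] q [ 0.01  0.44 -0.87  1.41 -0.57 -1.08] F [-0.7  0.5  0.7] open 0.0853 yawz -164.64 lean 33.22 z.z 0.0
[-0.006, 0.005, -0.004, -0.31, -0.31, 0.08, -1]
```

View pics/w5.png

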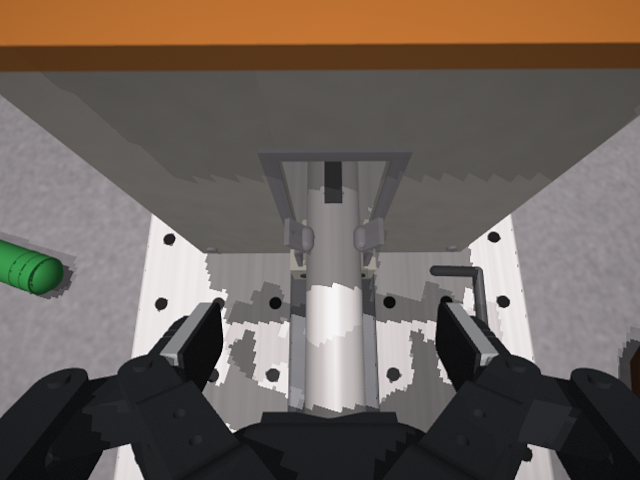

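Emit:
{"name": "apply_moves", "arguments": {
  "series": [-0.006,0.005,-0.004,-0.3,-0.3,0.1,1,0,0,0,0,0,0,1,0,0,0,0,0,0,1,0,0,0,0,0,0,1,0,0,0,0,0,0,1]
}}

```text
clock: 9.07
tool_pos: [0.5416, -0.1609, 0.0822]
orientation: [0.293, 0.702, -0.107, -0.641]
wrist_force: [-10.6, 1.6, 4.1]
opening: 0.0254
```

Emit:
{"name": "apply_moves", "arguments": {
  "series": [0,0,0,0,0,0,1,0,0,0,0,0,0,1,0,0,0,0,0,0,1]
}}

```text
clock: 9.32
tool_pos: [0.5395, -0.1614, 0.0823]
orientation: [0.293, 0.7, -0.108, -0.642]
wrist_force: [0.9, -2.2, -1.9]
opening: 0.0199
```

Run:
```python
from h import *
st();s=read_state()
cur=(np.array(s["tool_pos"]),quat(s["orientation"]).as_matrix())
print("grasp pt station",((cur[0]+.003*cur[1][:,0]-OS)@frame(YS)*1000).round(1))
rows(multi([spose(-52,85),spose(-52,104)],[3,3]),1)
```

```text
t 9.32 p [ 0.5395 -0.1614  0.0823] q [ 0.02  0.42 -0.88  1.4  -0.57 -1.07] F [ 0.9 -2.2 -1.9] open 0.0199 yawz -164.23 lean 33.27 z.z -0.005
grasp pt station [-53.    0.3  79.8]
[-0.001, -0.001, -0.002, -0.13, 0.12, 0.01, 1, -0.001, -0.001, -0.002, -0.13, 0.12, 0.01, 1, -0.001, -0.001, -0.002, -0.13, 0.12, 0.01, 1, -0, 0, -0, -0.53, 0.34, -0, 1, 0, 0, 0, -0.53, 0.34, 0, 1]
[0, 0, 0, -0.53, 0.34, 0, 1]
```

Run:
```python
from h import *
rows(multi([spose(-53,94),spose(-53,108)],[2,2]),1)
```

```text
[-0.001, -0.002, -0.002, -0.59, 0.39, 0.01, 1, -0.001, -0.002, -0.002, -0.59, 0.39, 0.01, 1, -0, 0, -0, -0.59, 0.38, -0, 1, 0, 0, 0, -0.59, 0.38, 0, 1]
```

Emit:
{"name": "apply_moves", "arguments": {
  "series": [-0.001,-0.002,-0.002,-0.6,0.4,0,1,-0.001,-0.002,-0.002,-0.6,0.4,0,1,0,0,0,-0.6,0.4,0,1]
}}

```text
clock: 9.57
tool_pos: [0.5351, -0.1572, 0.0919]
orientation: [0.286, 0.697, -0.095, -0.65]
wrist_force: [7.8, -1.7, -17.9]
opening: 0.0197
```

Run:
```python
from h import *
st()
s=read_state();cur=(np.array(s["tool_pos"]),quat(s["orientation"]).as_matrix())
print("grasp pt station",((cur[0]+.003*cur[1][:,0]-OS)@frame(YS)*1000).round(1))
K,T=Tcam('wrist')
im,d=camera('wrist');cv2.imwrite('pics/w6.png',im[:,:,::-1]);np.savez('w6.npz',im=im,d=d,K=K,T=T)
```

```text
t 9.57 p [ 0.5351 -0.1572  0.0919] q [ 0.06  0.4  -0.86  1.26 -0.57 -0.95] F [  7.8  -1.7 -17.9] open 0.0197 yawz -164.01 lean 31.48 z.z 0.009
grasp pt station [-58.4  -2.8  89.3]
```

View pics/w6.png

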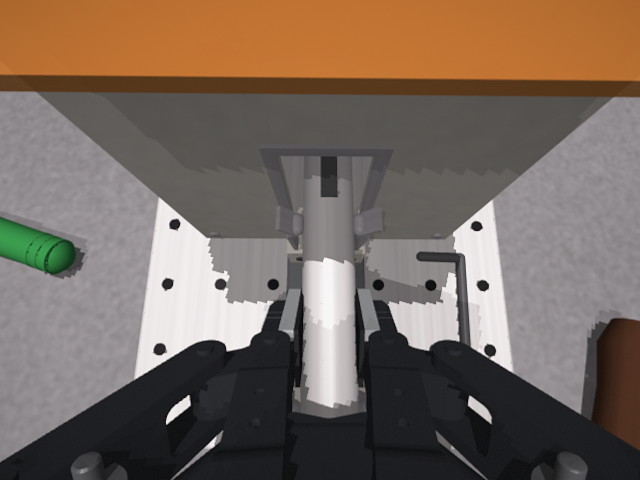

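```bash
cat >> meas.py <<'E'
from scipy.optimize import least_squares
def axisfit(f,O,yaw,x0,x1,zlo,zhi,r=.011,y0=0,hw=.02,prt=True):
    z=np.load(f);P=cloud(z['K'],z['T'],z['d']);L=(P-O)@frame(yaw)
    m=(abs(L[...,1]-y0)<hw)&(L[...,2]>zlo)&(L[...,2]<zhi)&(L[...,0]>x0)&(L[...,0]<x1)&(z['d']>0)
    v,u=np.nonzero(m)
    Q=L[m]
    g=lambda p:np.hypot(Q[:,1]-p[0]-p[1]*(Q[:,0]-x0),(Q[:,2]-p[2]-p[3]*(Q[:,0]-x0)))-r
    p=least_squares(g,[y0,0,np.median(Q[:,2])-r,0],loss='soft_l1',f_scale=.0007).x
    print(f,len(Q),"at x0=%.3f y=%.4f z=%.4f  yaw %.2f deg, taildown %.2f deg; rms %.4f"%(x0,p[0],p[2],np.degrees(p[1]),-np.degrees(p[3]),np.sqrt(np.median(g(p)**2))))
    return p,Q
E
python3 - <<'E'
from meas import *
axisfit('w6.npz',OS,YS,-.055,-.025,.08,.13)
axisfit('w6.npz',OS,YS,-.055,-.025,.08,.13,hw=.014)
rows(multi([spose(-53,100),spose(-53,110)],[2,2]),1)
E
```

```text
w6.npz 5349 at x0=-0.055 y=-0.0011 z=0.0851  yaw -0.87 deg, taildown 4.78 deg; rms 0.0006
w6.npz 4680 at x0=-0.055 y=-0.0012 z=0.0848  yaw -0.66 deg, taildown 3.76 deg; rms 0.0004
[0.004, 0.002, 0.013, -0.25, 0.49, -0.08, 1, 0.004, 0.002, 0.013, -0.24, 0.49, -0.08, 1, -0, -0, -0, -0.42, 0.27, -0, 1, 0, 0, 0, -0.42, 0.27, 0, 1]
```

Emit:
{"name": "apply_moves", "arguments": {
  "series": [0.004,0.002,0.01,-0.4,0.5,-0.1,1,0.004,0.002,0.01,-0.5,0.5,-0.1,1,0,0,0,-0.5,0.4,0,1]
}}

```text
clock: 9.87
tool_pos: [0.5368, -0.1583, 0.1079]
orientation: [0.29, 0.698, -0.1, -0.647]
wrist_force: [0.4, 0.0, -2.2]
opening: 0.0201
```

Run:
```python
from meas import *
st()
s=read_state();cur=(np.array(s["tool_pos"]),quat(s["orientation"]).as_matrix())
print("grasp pt station",((cur[0]+.003*cur[1][:,0]-OS)@frame(YS)*1000).round(1))
K,T=Tcam('wrist')
im,d=camera('wrist');cv2.imwrite('pics/w7.png',im[:,:,::-1]);np.savez('w7.npz',im=im,d=d,K=K,T=T)
axisfit('w7.npz',OS,YS,-.055,-.025,.09,.13,hw=.014)
```

```text
t 9.87 p [ 0.5368 -0.1583  0.1079] q [ 0.08  0.38 -0.84  1.21 -0.6  -0.91] F [ 0.4  0.  -2.2] open 0.0201 yawz -164.06 lean 32.27 z.z 0.006
grasp pt station [-56.8  -1.5 105.4]
w7.npz 4837 at x0=-0.055 y=-0.0003 z=0.1011  yaw 0.23 deg, taildown 2.58 deg; rms 0.0004
```

Run:
```python
from meas import *
r=35
rows(multi([spose(-60,112,6,r),spose(-72,120,12,r),spose(-86,126,17,r),spose(-102,131,20,r),spose(-150,148,20,r)],[2,2,2,2,3]),1)
```

```text
[0.002, 0.001, -0.029, -0.31, -0.01, -0.03, 1, 0.002, 0.001, -0.029, -0.31, -0.02, -0.03, 1, -0, -0, -0.052, -0.64, -0.32, -0, 1, -0, 0, -0.052, -0.62, -0.35, 0, 1, 0, -0, -0.044, -0.55, -0.51, 0, 1]
[0, -0, -0.044, -0.53, -0.54, -0, 1, -0, -0, -0.026, -0.48, -0.68, -0, 1, -0, 0, -0.026, -0.47, -0.69, 0, 1, -0, -0, -0, -0.96, -1.4, 0, 1, 0, 0, 0, -0.96, -1.4, -0, 1]
[0, 0, 0, -0.96, -1.4, 0, 1]
```

Emit:
{"name": "apply_moves", "arguments": {
  "series": [0.002,0.001,-0.029,-0.35,0.05,-0.05,1,0.002,0.001,-0.029,-0.35,0,-0.05,1,0,0,-0.05,-0.65,-0.3,0,1,0,0,-0.05,-0.65,-0.35,0,1]
}}

```text
clock: 10.25
tool_pos: [0.5329, -0.1457, 0.1271]
orientation: [0.236, 0.705, -0.047, -0.668]
wrist_force: [0.8, -0.9, -2.0]
opening: 0.0203
```

```bash
cat >> h.py <<'E'
def gp(O=None,yaw=None):
    O=OS if O is None else O; yaw=YS if yaw is None else yaw
    s=read_state();cur=(np.array(s["tool_pos"]),quat(s["orientation"]).as_matrix())
    print("grasp pt mm",((cur[0]+.003*cur[1][:,0]-O)@frame(yaw)*1000).round(1))
E
python3 - <<'E'
from meas import *
st();gp()
r=35
rows(multi([spose(-72,120,12,r),spose(-86,126,17,r),spose(-102,131,20,r),spose(-150,148,20,r)],[1,2,2,3]),1)
E
```

```text
t 10.25 p [ 0.5329 -0.1457  0.1271] q [ 0.15  0.34 -0.72  0.76 -0.61 -0.53] F [ 0.8 -0.9 -2. ] open 0.0203 yawz -164.37 lean 23.32 z.z 0.003
grasp pt mm [-70.4  -1.7 124.3]
[-0.002, 0.004, -0.006, 0.33, -0.32, -0.17, 1, 0, 0, -0.044, -0.55, -0.51, 0, 1, 0, -0, -0.044, -0.53, -0.54, -0, 1, -0, -0, -0.026, -0.48, -0.68, -0, 1, -0, 0, -0.026, -0.47, -0.69, 0, 1]
[-0, -0, -0, -0.96, -1.4, 0, 1, 0, 0, 0, -0.96, -1.4, -0, 1, 0, 0, 0, -0.96, -1.4, 0, 1]
```

Emit:
{"name": "apply_moves", "arguments": {
  "series": [-0.002,0.004,-0.03,0,-0.5,-0.15,1,0,0,-0.044,-0.3,-0.6,0,1,0,0,-0.035,-0.4,-0.7,0,1,0,0,-0.02,-0.45,-0.8,0,1]
}}

```text
clock: 10.58
tool_pos: [0.5273, -0.1179, 0.1346]
orientation: [0.19, 0.708, -0.001, -0.68]
wrist_force: [-0.0, -0.4, -1.1]
opening: 0.0203
```

Run:
```python
from meas import *
st();gp()
r=35
K,T=Tcam('wrist')
im,d=camera('wrist');cv2.imwrite('pics/w8.png',im[:,:,::-1]);np.savez('w8.npz',im=im,d=d,K=K,T=T)
axisfit('w8.npz',OS,YS,-.08,-.03,.09,.14,hw=.014)
rows(multi([spose(-150,148,20,r)],[4]),1)
```

```text
t 10.58 p [ 0.5273 -0.1179  0.1346] q [ 0.2   0.32 -0.61  0.45 -0.67 -0.29] F [-0.  -0.4 -1.1] open 0.0203 yawz -164.48 lean 15.7 z.z -0.004
grasp pt mm [-99.    0.4 131.7]
w8.npz 6103 at x0=-0.080 y=0.0016 z=0.1208  yaw 0.25 deg, taildown 17.70 deg; rms 0.0003
[-0.001, -0.001, -0.003, -0.71, -1.11, 0.04, 1, -0.001, -0.001, -0.003, -0.71, -1.11, 0.04, 1, -0.001, -0.001, -0.003, -0.7, -1.11, 0.04, 1, -0.001, -0.001, -0.003, -0.7, -1.11, 0.04, 1]
```

View pics/w8.png

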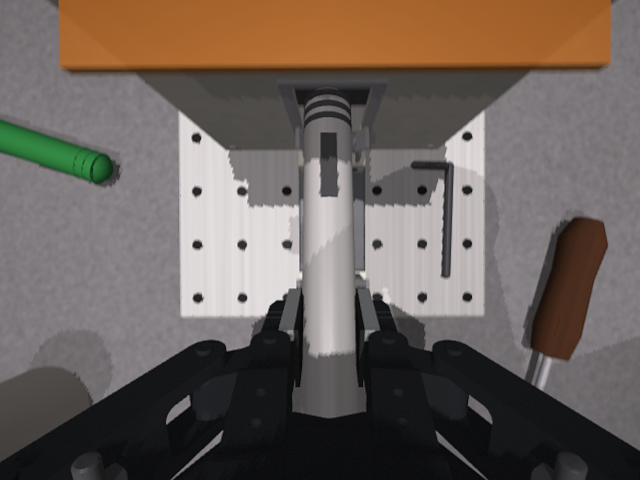

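Emit:
{"name": "apply_moves", "arguments": {
  "series": [0,0,0,-1.0,-1.3,0,1,0,0,0,-1.0,-1.4,0,1,0,0,0,-1.2,-1.5,0,1]
}}

```text
clock: 10.88
tool_pos: [0.5143, -0.0716, 0.1573]
orientation: [0.189, 0.709, -0.005, -0.68]
wrist_force: [1.3, 1.0, -1.7]
opening: 0.0202
```

Run:
```python
from meas import *
st();gp()
r=34
up=tpose(-21.5,-105,130,0,r)
s=read_state();p=np.array(s["tool_pos"])
print(up[0])
rows(multi([up],[14]),1)
```

```text
t 10.88 p [ 0.5143 -0.0716  0.1573] q [ 0.3   0.27 -0.6   0.42 -0.75 -0.35] F [ 1.3  1.  -1.7] open 0.0202 yawz -164.86 lean 15.94 z.z -0.004
grasp pt mm [-147.1    0.5  154.4]
[0.41836127 0.24438802 0.13248711]
[0.023, -0.011, 0.022, -0.48, -2.32, 0.07, 1, 0.023, -0.011, 0.022, -0.53, -2.3, 0.13, 1, 0.023, -0.011, 0.022, -0.58, -2.29, 0.19, 1, 0.023, -0.011, 0.022, -0.63, -2.27, 0.25, 1, 0.023, -0.011, 0.022, -0.67, -2.25, 0.31, 1]
[0.023, -0.011, 0.022, -0.72, -2.22, 0.37, 1, 0.023, -0.011, 0.022, -0.76, -2.2, 0.43, 1, 0.023, -0.011, 0.022, -0.81, -2.17, 0.49, 1, 0.023, -0.011, 0.022, -0.85, -2.14, 0.54, 1, 0.023, -0.011, 0.022, -0.89, -2.11, 0.6, 1]
[0.023, -0.011, 0.022, -0.93, -2.07, 0.66, 1, 0.023, -0.011, 0.022, -0.97, -2.03, 0.72, 1, 0.023, -0.011, 0.022, -1.01, -2, 0.78, 1, 0.023, -0.011, 0.022, -1.04, -1.95, 0.83, 1]
```

Emit:
{"name": "apply_moves", "arguments": {
  "series": [0.023,-0.011,0.022,-0.7,-2.3,0.1,1,0.023,-0.011,0.022,-0.7,-2.3,0.15,1,0.023,-0.011,0.022,-0.7,-2.3,0.2,1,0.023,-0.011,0.022,-0.65,-2.25,0.25,1,0.023,-0.011,0.022,-0.7,-2.25,0.3,1]
}}

```text
clock: 11.3
tool_pos: [0.4803, 0.0433, 0.1617]
orientation: [0.183, 0.701, -0.098, -0.682]
wrist_force: [0.8, -0.0, -1.5]
opening: 0.0201
```

Emit:
{"name": "apply_moves", "arguments": {
  "series": [0.023,-0.011,0.022,-0.72,-2.2,0.4,1,0.023,-0.011,0.022,-0.76,-2.2,0.43,1,0.023,-0.011,0.022,-0.81,-2.15,0.5,1,0.023,-0.011,0.022,-0.85,-2.1,0.55,1]
}}

```text
clock: 11.63
tool_pos: [0.4535, 0.1359, 0.158]
orientation: [0.178, 0.691, -0.17, -0.68]
wrist_force: [1.6, -0.4, -1.0]
opening: 0.0198
```

Run:
```python
from meas import *
st();gp(OT,YT)
r=34
rows(multi([tpose(-21.5,-105,130,0,r)],[4]),1)
```

```text
t 11.63 p [0.4535 0.1359 0.158 ] q [ 0.82  0.34 -0.55  0.39 -1.07 -1.07] F [ 1.6 -0.4 -1. ] open 0.0198 yawz -179.12 lean 28.47 z.z -0.011
grasp pt mm [ 83.  -59.9 155.4]
[0.021, -0.016, 0.024, -0.75, -2.7, 0.84, 1, 0.021, -0.016, 0.024, -0.8, -2.66, 0.91, 1, 0.021, -0.016, 0.024, -0.85, -2.62, 0.98, 1, 0.021, -0.016, 0.024, -0.89, -2.57, 1.05, 1]
```

Emit:
{"name": "apply_moves", "arguments": {
  "series": [0.021,-0.016,0.024,-0.75,-2.7,0.85,1,0.021,-0.016,0.024,-0.8,-2.65,0.9,1,0.021,-0.016,0.024,-0.85,-2.6,1.0,1,0.021,-0.016,0.024,-0.8,-2.0,0.9,1]
}}

```text
clock: 11.97
tool_pos: [0.4198, 0.2433, 0.1389]
orientation: [-0.175, -0.669, 0.241, 0.681]
wrist_force: [0.5, -0.4, -1.2]
opening: 0.0201
```

Run:
```python
from meas import *
st();gp(OT,YT)
K,T=Tcam('wrist')
im,d=camera('wrist');cv2.imwrite('pics/w9.png',im[:,:,::-1]);np.savez('w9.npz',im=im,d=d,K=K,T=T)
P=cloud(K,T,d);L=(P-OT)@frame(YT)
p,Q=axisfit('w9.npz',OT,YT,.02,.07,.1,.16,hw=.02,y0=-.105)
m=(abs(L[...,1]+.105)<.02)&(L[...,2]>.1)&(L[...,0]>0);print("tail x",L[m][:,0].max())
```

```text
t 11.97 p [0.4198 0.2433 0.1389] q [ 1.01  0.48 -0.39  0.28 -1.25 -1.27] F [ 0.5 -0.4 -1.2] open 0.0201 yawz 174.52 lean 34.21 z.z -0.01
grasp pt mm [ -20.5 -103.4  136.4]
w9.npz 5158 at x0=0.020 y=-0.1024 z=0.1324  yaw 0.23 deg, taildown -1.18 deg; rms 0.0003
tail x 0.08926112356567
```

View pics/w9.png

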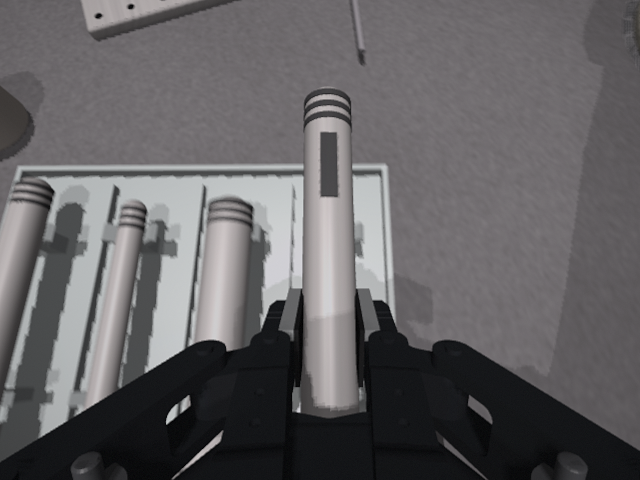

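Run:
```python
from meas import *
r=33
rows(multi([tpose(-21,-106,72,0,r)],[4]),1)
```

```text
[-0.002, -0.002, -0.005, 1.36, -0.81, 0.09, 1, -0.002, -0.002, -0.005, 1.37, -0.8, 0.08, 1, -0.002, -0.002, -0.005, 1.37, -0.79, 0.08, 1, -0.002, -0.002, -0.005, 1.37, -0.79, 0.08, 1]
```

Emit:
{"name": "apply_moves", "arguments": {
  "series": [-0.002,-0.002,-0.005,1.36,-0.81,0.1,1,-0.002,-0.002,-0.005,1.37,-0.8,0.1,1,-0.002,-0.002,-0.005,1.37,-0.8,0.1,1,-0.002,-0.002,-0.005,1.1,-0.7,0.1,1]
}}

```text
clock: 12.35
tool_pos: [0.4207, 0.2509, 0.0794]
orientation: [-0.169, -0.674, 0.228, 0.682]
wrist_force: [0.1, -0.3, -1.8]
opening: 0.0199
```

Run:
```python
from meas import *
st();gp(OT,YT)
K,T=Tcam('wrist')
im,d=camera('wrist');np.savez('w10.npz',im=im,d=d,K=K,T=T)
axisfit('w10.npz',OT,YT,.02,.07,.055,.16,hw=.02,y0=-.105)
rows(multi([tpose(-21,-106,57,0,33)],[2]),1)
```

```text
t 12.35 p [0.4207 0.2509 0.0794] q [ 1.01  0.56 -0.44  0.29 -1.11 -1.3 ] F [ 0.1 -0.3 -1.8] open 0.0199 yawz 175.21 lean 32.61 z.z -0.012
grasp pt mm [ -28.3 -103.3   76.9]
w10.npz 4976 at x0=0.020 y=-0.1016 z=0.0718  yaw 0.95 deg, taildown 0.61 deg; rms 0.0003
[0.001, -0.006, 0.002, 0.93, -0.23, 0.11, 1, 0.001, -0.006, 0.002, 0.93, -0.23, 0.11, 1]
```

Emit:
{"name": "apply_moves", "arguments": {
  "series": [0.008,-0.01,0.002,0.95,-0.1,0.2,1,0.005,-0.006,0.002,0.8,-0.1,0.15,1]
}}

```text
clock: 12.57
tool_pos: [0.417, 0.2426, 0.0627]
orientation: [-0.164, -0.669, 0.236, 0.686]
wrist_force: [0.6, -1.2, -0.9]
opening: 0.0201
```

Run:
```python
from meas import *
st();gp(OT,YT)
K,T=Tcam('wrist')
im,d=camera('wrist');np.savez('w11.npz',im=im,d=d,K=K,T=T);cv2.imwrite('pics/w11.png',im[:,:,::-1])
axisfit('w11.npz',OT,YT,.01,.04,.045,.16,hw=.02,y0=-.105)
P=cloud(K,T,d);L=(P-OT)@frame(YT);m=(abs(L[...,1]+.105)<.012)&(L[...,2]>.05)&(L[...,0]>0);print("tail x",L[m][:,0].max())
rows(multi([tpose(-21,-106,57,0,33)],[1]),1)
```

```text
t 12.57 p [0.417  0.2426 0.0627] q [ 1.    0.58 -0.46  0.28 -1.08 -1.31] F [ 0.6 -1.2 -0.9] open 0.0201 yawz 174.01 lean 32.93 z.z -0.006
grasp pt mm [ -19.7 -106.2   60.2]
w11.npz 3472 at x0=0.010 y=-0.1055 z=0.0551  yaw -0.21 deg, taildown -0.44 deg; rms 0.0003
tail x 0.09025828962825319
[-0.014, 0.004, -0.001, 0.06, -0.32, -0.06, 1]
```

View pics/w11.png

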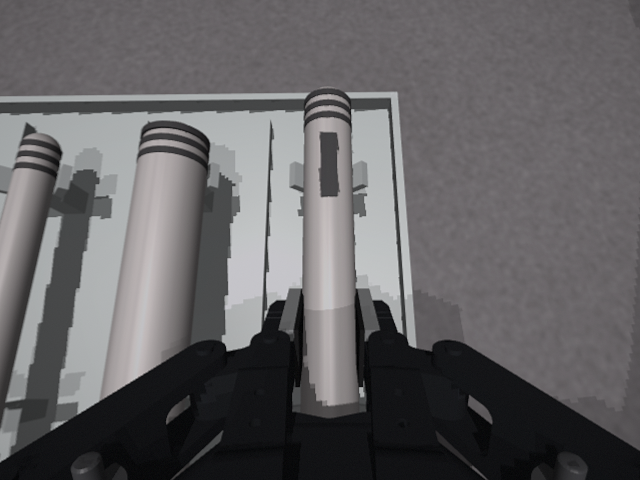

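Emit:
{"name": "apply_moves", "arguments": {
  "series": [-0.005,0,0,0.27,-0.17,0,1,0,0,0,0,0,0,1]
}}

```text
clock: 12.78
tool_pos: [0.4169, 0.2413, 0.0593]
orientation: [-0.166, -0.668, 0.236, 0.686]
wrist_force: [-0.9, -0.3, -0.7]
opening: 0.02
```

Run:
```python
from meas import *
st();gp(OT,YT)
K,T=Tcam('wrist')
im,d=camera('wrist');np.savez('w12.npz',im=im,d=d,K=K,T=T)
axisfit('w12.npz',OT,YT,.01,.04,.042,.16,hw=.02,y0=-.105)
```

```text
t 12.78 p [0.4169 0.2413 0.0593] q [ 1.    0.58 -0.46  0.29 -1.07 -1.31] F [-0.9 -0.3 -0.7] open 0.02 yawz 174.17 lean 33.04 z.z -0.002
grasp pt mm [ -18.4 -106.2   56.8]
w12.npz 3506 at x0=0.010 y=-0.1056 z=0.0518  yaw -0.12 deg, taildown -0.44 deg; rms 0.0003
```

Emit:
{"name": "apply_moves", "arguments": {
  "series": [0,0,0,0,0,0,0.3,0,0,0,0,0,0,0.1,0,0,0,0,0,0,0,0,0,0,0,0,0,0]
}}

```text
clock: 13.17
tool_pos: [0.418, 0.242, 0.061]
orientation: [-0.165, -0.669, 0.235, 0.686]
wrist_force: [-0.4, 0.5, -0.8]
opening: 0.0425
```

Run:
```python
from meas import *
st();gp(OT,YT)
K,T=Tcam('wrist')
im,d=camera('wrist');np.savez('w13.npz',im=im,d=d,K=K,T=T);cv2.imwrite('pics/w13.png',im[:,:,::-1])
axisfit('w13.npz',OT,YT,.01,.04,.042,.16,hw=.014,y0=-.105)
P=cloud(K,T,d);L=(P-OT)@frame(YT);m=(abs(L[...,1]+.105)<.012)&(L[...,2]>.05)&(L[...,0]>0);print("tail x",L[m][:,0].max())
rows(multi([tpose(-19,-106,57,0,33),tpose(-19-60,-106,57+92,0,33)],[1,4]),0)
```

```text
t 13.17 p [0.418 0.242 0.061] q [ 1.    0.58 -0.46  0.29 -1.07 -1.31] F [-0.4  0.5 -0.8] open 0.0425 yawz 174.23 lean 32.89 z.z -0.005
grasp pt mm [ -19.2 -105.1   58.5]
w13.npz 3440 at x0=0.010 y=-0.1057 z=0.0516  yaw -0.12 deg, taildown -0.56 deg; rms 0.0003
tail x 0.0918109070098321
[-0.01, 0.001, 0.002, 0.14, -0.06, 0.09, 0, -0, 0, 0, -2.75, -0.01, 0, 0, 0, 0, 0, -2.75, -0.01, -0, 0, 0, 0, 0, -2.75, -0.01, -0, 0, 0, 0, 0, -2.75, -0.01, 0, 0]
```

View pics/w13.png

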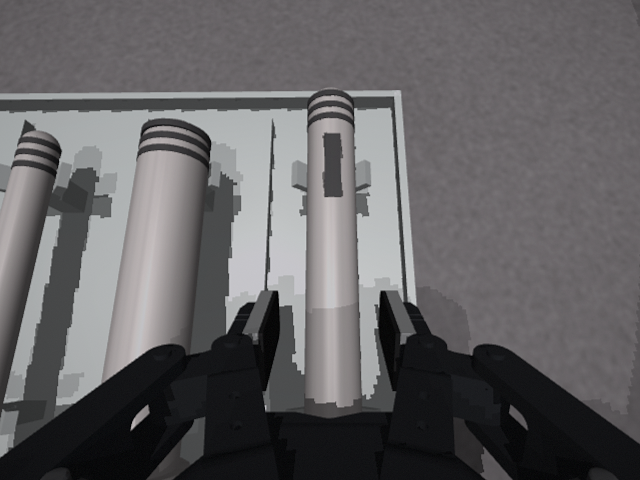

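Emit:
{"name": "apply_moves", "arguments": {
  "series": [0,0,0,-1.8,0,0,0,0,0,0,-2.75,0,0,0,0,0,0,-2.75,0,0,0,0,0,0,-2.75,0,0,0,0,0,0,-2.0,0,-1.0,0]
}}

```text
clock: 13.63
tool_pos: [0.4314, 0.3037, 0.163]
orientation: [-0.169, -0.665, 0.239, 0.688]
wrist_force: [-0.3, -0.5, -0.7]
opening: 0.0429
```

Run:
```python
from meas import *
st();gp(OT,YT)
w=tpose(-21,105,54,0,33);up=(w[0]-.09*w[1][:,0],w[1])
rows(multi([up],[8]),0)
camera('top'); s=np.load('top0.npz')
im,d=camera('top');K,T=Tcam('top');np.savez('top1.npz',im=im,d=d,K=K,T=T)
```

```text
t 13.63 p [0.4314 0.3037 0.163 ] q [ 1.04  0.52 -0.22  0.23 -1.38 -1.25] F [-0.3 -0.5 -0.7] open 0.0429 yawz 174.08 lean 33.61 z.z 0.003
grasp pt mm [-81.7 -97.5 160.5]
[-0.001, 0.001, -0.001, 0.38, -0.11, -2.53, 0, -0.001, 0.001, -0.001, 0.38, -0.11, -2.53, 0, -0.001, 0.001, -0.001, 0.39, -0.11, -2.53, 0, -0.001, 0.001, -0.001, 0.39, -0.1, -2.53, 0, -0.001, 0.001, -0.001, 0.39, -0.1, -2.53, 0]
[-0.001, 0.001, -0.001, 0.4, -0.1, -2.53, 0, -0.001, 0.001, -0.001, 0.4, -0.09, -2.53, 0, -0.001, 0.001, -0.001, 0.4, -0.09, -2.53, 0]
```

Emit:
{"name": "apply_moves", "arguments": {
  "series": [-0.001,0.001,-0.001,0.3,-0.1,-2.5,0,-0.001,0.001,-0.001,0.3,-0.1,-2.5,0,-0.001,0.001,-0.001,0.3,-0.1,-2.5,0,-0.001,0.001,-0.001,0.3,-0.1,-2.5,0,-0.001,0.001,-0.001,0.3,-0.1,-2.5,0]
}}

```text
clock: 14.15
tool_pos: [0.557, 0.2885, 0.1475]
orientation: [-0.17, -0.668, 0.231, 0.687]
wrist_force: [0.2, -0.6, 0.4]
opening: 0.0426
```

Emit:
{"name": "apply_moves", "arguments": {
  "series": [-0.001,0.001,-0.001,0.3,-0.1,-2.5,0,-0.001,0.001,-0.001,0.3,-0.1,-2.5,0,-0.001,0.001,-0.001,0.3,-0.1,-2.0,0]
}}

```text
clock: 14.4
tool_pos: [0.6285, 0.2768, 0.1344]
orientation: [-0.172, -0.667, 0.23, 0.688]
wrist_force: [-0.8, -0.4, 0.4]
opening: 0.0427
```

Run:
```python
from meas import *
st();gp(OT,YT)
K,T=Tcam('wrist')
im,d=camera('wrist');np.savez('w14.npz',im=im,d=d,K=K,T=T);cv2.imwrite('pics/w14.png',im[:,:,::-1])
axisfit('w14.npz',OT,YT,-.01,.035,.042,.16,hw=.014,y0=.105)
axisfit('w14.npz',OT,YT,-.01,.035,.042,.16,hw=.018,y0=.105)
P=cloud(K,T,d);L=(P-OT)@frame(YT);m=(abs(L[...,1]-.105)<.012)&(L[...,2]>.05)&(L[...,0]>0);print("tail x",L[m][:,0].max())
w=tpose(-21,105,54,0,33);up=(w[0]-.03*w[1][:,0],w[1])
rows(multi([up],[3]),0)
```

```text
t 14.4 p [0.6285 0.2768 0.1344] q [ 0.78  0.75  0.11  0.36 -1.4  -1.02] F [-0.8 -0.4  0.4] open 0.0427 yawz 174.99 lean 33.08 z.z 0.005
grasp pt mm [-73.1 101.3 131.9]
w14.npz 2123 at x0=-0.010 y=0.1046 z=0.0517  yaw -0.33 deg, taildown -0.05 deg; rms 0.0003
w14.npz 2123 at x0=-0.010 y=0.1046 z=0.0517  yaw -0.33 deg, taildown -0.05 deg; rms 0.0003
tail x 0.08741085305479973
[0.001, 0.001, -0.001, 2.06, 0.04, -0.05, 0, 0.001, 0.001, -0.001, 2.06, 0.04, -0.05, 0, 0.001, 0.001, -0.001, 2.06, 0.04, -0.05, 0]
```

View pics/w14.png

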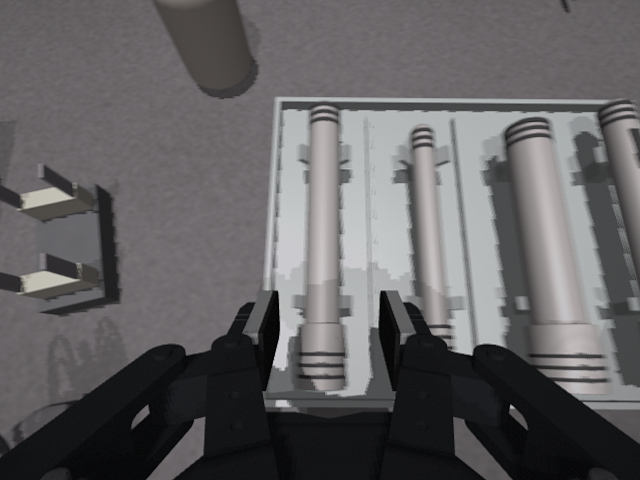

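Run:
```python
from meas import *
w=tpose(-24,104.7,54,0,33);up=(w[0]-.03*w[1][:,0],w[1])
rows(multi([up],[3]),0)
```

```text
[0.001, 0.001, -0.001, 2, -0.05, -0.04, 0, 0.001, 0.001, -0.001, 2, -0.05, -0.04, 0, 0.001, 0.001, -0.001, 2, -0.05, -0.04, 0]
```

Emit:
{"name": "apply_moves", "arguments": {
  "series": [0.001,0.001,-0.001,2,-0.05,-0.1,0,0.001,0.001,-0.001,2,-0.05,-0.1,0,0.001,0.001,-0.001,1.7,-0.05,0,0]
}}

```text
clock: 14.7
tool_pos: [0.632, 0.2447, 0.0817]
orientation: [-0.168, -0.669, 0.231, 0.686]
wrist_force: [-0.8, 0.3, -0.7]
opening: 0.0426
```

Run:
```python
from meas import *
st();gp(OT,YT)
w=tpose(-24,104.7,54,0,33)
rows(multi([w],[3]),0)
K,T=Tcam('wrist')
im,d=camera('wrist');np.savez('w15.npz',im=im,d=d,K=K,T=T);cv2.imwrite('pics/w15.png',im[:,:,::-1])
axisfit('w15.npz',OT,YT,-.01,.035,.042,.16,hw=.014,y0=.105)
```

```text
t 14.7 p [0.632  0.2447 0.0817] q [ 0.74  0.78  0.01  0.39 -1.27 -1.04] F [-0.8  0.3 -0.7] open 0.0426 yawz 174.7 lean 32.78 z.z -0.002
grasp pt mm [-41.4 107.7  79.1]
[-0.001, -0, 0.001, 1.02, 0.03, 0.1, 0, -0.001, -0, 0.001, 1.02, 0.03, 0.1, 0, -0.001, -0, 0.001, 1.02, 0.03, 0.1, 0]
w15.npz 3899 at x0=-0.010 y=0.1045 z=0.0517  yaw -0.28 deg, taildown -0.02 deg; rms 0.0003
```

View pics/w15.png

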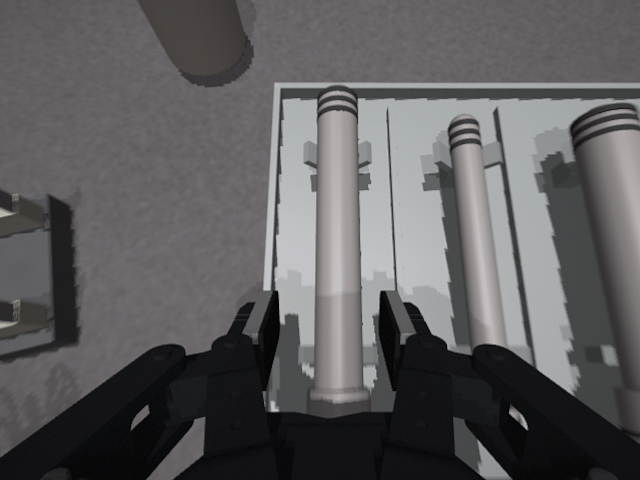

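Emit:
{"name": "apply_moves", "arguments": {
  "series": [-0.001,0,0.001,0.7,0.05,0.3,0,-0.001,0,0.001,1.0,0.05,0.05,0,0,0,0,0.9,0,0,0,0,0,0,0,0,0,0]
}}

```text
clock: 15.08
tool_pos: [0.6217, 0.2237, 0.0528]
orientation: [-0.172, -0.663, 0.234, 0.69]
wrist_force: [0.4, 0.0, -1.1]
opening: 0.0425
```

Run:
```python
from meas import *
st();gp(OT,YT)
rows(multi([tpose(-24,104.7,54,0,33)],[1]),0)
K,T=Tcam('wrist')
im,d=camera('wrist');np.savez('w16.npz',im=im,d=d,K=K,T=T);cv2.imwrite('pics/w16.png',im[:,:,::-1])
```

```text
t 15.08 p [0.6217 0.2237 0.0528] q [ 0.73  0.79 -0.06  0.4  -1.21 -1.06] F [ 0.4  0.  -1.1] open 0.0425 yawz 174.53 lean 33.5 z.z 0.012
grasp pt mm [-19.5  99.3  50.3]
[0.003, 0.012, -0.009, -0.57, -0.16, -0.53, 0]
```

View pics/w16.png

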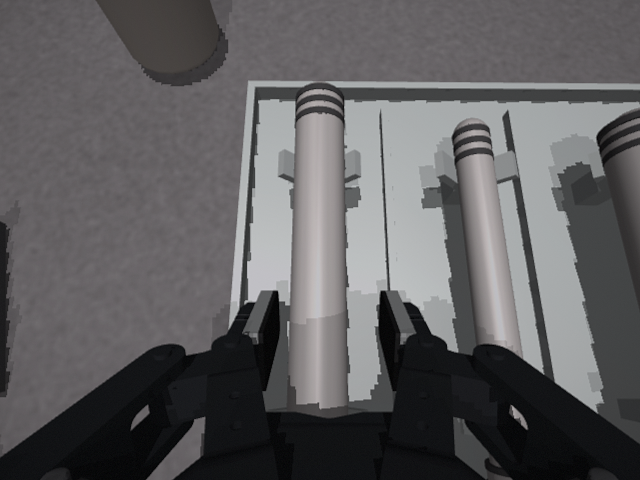

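Emit:
{"name": "apply_moves", "arguments": {
  "series": [0.003,0.01,-0.009,-0.55,-0.15,-0.5,0,0,0,0,0,0,0,0]
}}

```text
clock: 15.3
tool_pos: [0.6288, 0.2293, 0.0584]
orientation: [-0.169, -0.669, 0.231, 0.686]
wrist_force: [0.6, 0.2, 0.1]
opening: 0.043
```

Run:
```python
from meas import *
st();gp(OT,YT)
rows(multi([tpose(-24,104.7,54,0,33)],[1]),0)
```

```text
t 15.3 p [0.6288 0.2293 0.0584] q [ 0.73  0.79 -0.05  0.41 -1.21 -1.06] F [0.6 0.2 0.1] open 0.043 yawz 174.83 lean 32.84 z.z -0.002
grasp pt mm [-25.8 106.   55.9]
[-0, -0.003, 0.003, 0.26, 0.05, 0.13, 0]
```

Good; small correction and close.

Emit:
{"name": "apply_moves", "arguments": {
  "series": [0,0,0,0.2,0.05,0.1,0.2,0,0,0,0,0,0,0.6,0,0,0,0,0,0,1,0,0,0,0,0,0,1,0,0,0,0,0,0,1]
}}

```text
clock: 15.72
tool_pos: [0.6264, 0.2301, 0.0589]
orientation: [-0.168, -0.67, 0.23, 0.686]
wrist_force: [-0.2, 1.0, -1.2]
opening: 0.0206
```

Run:
```python
from meas import *
st();gp(OT,YT)
K,T=Tcam('wrist')
im,d=camera('wrist');np.savez('w17.npz',im=im,d=d,K=K,T=T);cv2.imwrite('pics/w17.png',im[:,:,::-1])
axisfit('w17.npz',OT,YT,.0,.035,.042,.16,hw=.014,y0=.105)
rows(multi([tpose(-25,105,145,0,33)],[5]),1)
```

```text
t 15.72 p [0.6264 0.2301 0.0589] q [ 0.73  0.78 -0.05  0.41 -1.2  -1.06] F [-0.2  1.  -1.2] open 0.0206 yawz 174.79 lean 32.68 z.z -0.002
grasp pt mm [-26.4 103.5  56.4]
w17.npz 4118 at x0=0.000 y=0.1043 z=0.0518  yaw -0.11 deg, taildown -0.02 deg; rms 0.0003
[-0, -0, 0.001, -1.48, 0.98, -0.03, 1, -0, -0, 0.001, -1.48, 0.98, -0.03, 1, -0, -0, 0.001, -1.48, 0.98, -0.03, 1, -0, -0, 0.001, -1.47, 0.98, -0.03, 1, -0, -0, 0.001, -1.47, 0.99, -0.03, 1]
```

View pics/w17.png

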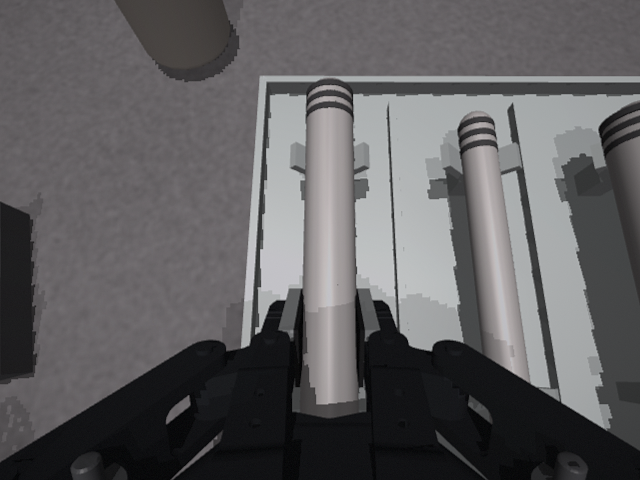

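Emit:
{"name": "apply_moves", "arguments": {
  "series": [0,0,0,-1.3,0.9,0,1,0,0,0,-1.45,0.98,0,1,0,0,0,-1.45,0.98,0,1,0,0,0,-1.5,1.0,0,1,0,0,0,-1.5,1.0,0,1]
}}

```text
clock: 16.18
tool_pos: [0.6248, 0.2264, 0.1469]
orientation: [-0.17, -0.666, 0.231, 0.688]
wrist_force: [0.6, 0.6, -1.4]
opening: 0.0198
```

Run:
```python
from meas import *
st();gp(OT,YT)
K,T=Tcam('wrist')
im,d=camera('wrist');np.savez('w18.npz',im=im,d=d,K=K,T=T);cv2.imwrite('pics/w18.png',im[:,:,::-1])
p,Q=axisfit('w18.npz',OT,YT,.0,.07,.11,.19,hw=.016,y0=.105)
P=cloud(K,T,d);L=(P-OT)@frame(YT);m=(abs(L[...,1]-.105)<.02)&(L[...,2]>.1)&(L[...,0]>0)&(L[...,0]<.15);print("tail x",L[m][:,0].max())
# bottle
B=P.reshape(-1,3);B=B[(B[:,2]>.1)&(B[:,2]<.16)&(B[:,1]<.1)];print("bottle?",len(B),B.min(0) if len(B) else 0,B.max(0) if len(B) else 0)
t=np.load('top0.npz');P=cloud(t['K'],t['T'],t['d'])[170:205,315:350].reshape(-1,3);P=P[P[:,2]>.08];print("bottle top",P.mean(0),P.min(0),P.max(0))
```

```text
t 16.18 p [0.6248 0.2264 0.1469] q [ 0.73  0.69  0.02  0.38 -1.36 -0.99] F [ 0.6  0.6 -1.4] open 0.0198 yawz 174.75 lean 33.0 z.z 0.005
grasp pt mm [-22.5 102.2 144.4]
w18.npz 7654 at x0=0.000 y=0.1029 z=0.1400  yaw -0.08 deg, taildown -0.31 deg; rms 0.0003
tail x 0.09105057101928805
bottle? 2928 [0.68322365 0.00665755 0.10000529] [0.72640485 0.04411988 0.13122294]
bottle top [0.69719975 0.023123   0.12004027] [ 0.46062727 -0.00591396  0.08064103] [0.73418514 0.06512881 1.16072278]
```

View pics/w18.png

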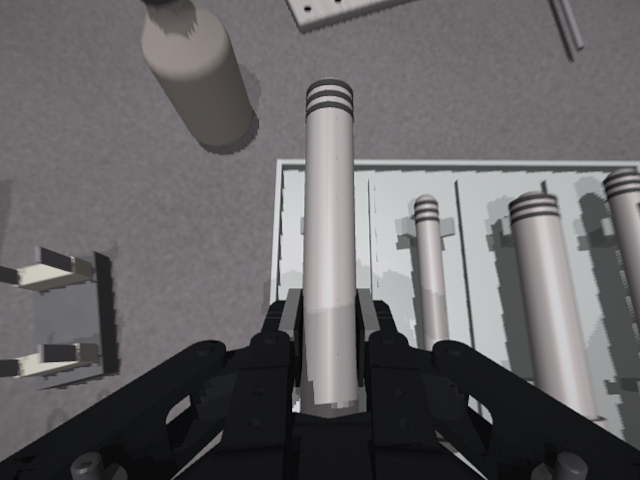

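Run:
```python
from meas import *
w=spose(-165,160,18,33)
rows(multi([w],[13]),1)
```

```text
[-0.026, 0.011, -0.024, 1.14, 1.93, 0.71, 1, -0.026, 0.011, -0.024, 1.09, 1.94, 0.77, 1, -0.026, 0.011, -0.024, 1.03, 1.94, 0.83, 1, -0.026, 0.011, -0.024, 0.98, 1.94, 0.89, 1, -0.026, 0.011, -0.024, 0.92, 1.94, 0.95, 1]
[-0.026, 0.011, -0.024, 0.86, 1.94, 1.01, 1, -0.026, 0.011, -0.024, 0.8, 1.93, 1.07, 1, -0.026, 0.011, -0.024, 0.75, 1.92, 1.13, 1, -0.026, 0.011, -0.024, 0.69, 1.91, 1.19, 1, -0.026, 0.011, -0.024, 0.63, 1.89, 1.25, 1]
[-0.026, 0.011, -0.024, 0.57, 1.87, 1.3, 1, -0.026, 0.011, -0.024, 0.51, 1.85, 1.36, 1, -0.026, 0.011, -0.024, 0.45, 1.83, 1.41, 1]
```

Emit:
{"name": "apply_moves", "arguments": {
  "series": [-0.026,0.011,-0.024,0.9,1.8,0.8,1,-0.026,0.011,-0.024,0.9,1.9,0.9,1,-0.026,0.011,-0.024,0.9,1.94,0.9,1,-0.026,0.011,-0.024,0.9,1.94,0.95,1,-0.026,0.011,-0.024,0.9,1.94,1.0,1]
}}

```text
clock: 16.65
tool_pos: [0.5809, 0.1266, 0.164]
orientation: [0.176, 0.694, -0.132, -0.686]
wrist_force: [0.9, -0.4, -0.7]
opening: 0.0205
```

Emit:
{"name": "apply_moves", "arguments": {
  "series": [-0.026,0.011,-0.024,0.85,1.94,1.0,1,-0.026,0.011,-0.024,0.8,1.93,1.1,1,-0.026,0.011,-0.024,0.75,1.92,1.1,1,-0.026,0.011,-0.024,0.7,1.9,1.2,1]
}}

```text
clock: 16.98
tool_pos: [0.5439, 0.0351, 0.1693]
orientation: [0.182, 0.706, -0.055, -0.682]
wrist_force: [0.1, -0.8, -1.1]
opening: 0.02
```

Run:
```python
from meas import *
st();gp()
rows(multi([spose(-165,160,18,33)],[3]),1)
```

```text
t 16.98 p [0.5439 0.0351 0.1693] q [ 0.51  0.34 -0.48  0.41 -0.9  -0.61] F [ 0.1 -0.8 -1.1] open 0.02 yawz -169.5 lean 19.33 z.z -0.004
grasp pt mm [-241.5   58.   166.5]
[-0.03, 0.008, -0.025, 1.1, 2.5, 1.69, 1, -0.03, 0.008, -0.025, 1.02, 2.48, 1.78, 1, -0.03, 0.008, -0.025, 0.94, 2.45, 1.86, 1]
```

Emit:
{"name": "apply_moves", "arguments": {
  "series": [-0.03,0.008,-0.025,1.0,2.0,1.9,1,-0.03,0.008,-0.025,0.9,2.2,1.9,1,-0.03,0.008,-0.02,0.8,2.2,1.5,1]
}}

```text
clock: 17.23
tool_pos: [0.5055, -0.0469, 0.166]
orientation: [0.191, 0.709, 0.007, -0.679]
wrist_force: [0.4, -0.5, -1.9]
opening: 0.0202
```

Run:
```python
from meas import *
st();gp()
K,T=Tcam('wrist')
im,d=camera('wrist');np.savez('w19.npz',im=im,d=d,K=K,T=T);cv2.imwrite('pics/w19.png',im[:,:,::-1])
p,Q=axisfit('w19.npz',OS,YS,-.13,-.07,.10,.19,hw=.02,y0=.0)
rows(multi([spose(-150,153,18,33)],[2]),1)
```

```text
t 17.23 p [ 0.5055 -0.0469  0.166 ] q [ 0.36  0.25 -0.6   0.38 -0.78 -0.36] F [ 0.4 -0.5 -1.9] open 0.0202 yawz -163.77 lean 15.17 z.z -0.005
grasp pt mm [-173.3   -1.2  163.1]
w19.npz 6296 at x0=-0.130 y=0.0002 z=0.1450  yaw 0.47 deg, taildown 17.95 deg; rms 0.0003
[0.001, -0.001, -0.001, 0.73, 0.87, -0.29, 1, 0.001, -0.001, -0.001, 0.73, 0.87, -0.29, 1]
```

View pics/w19.png

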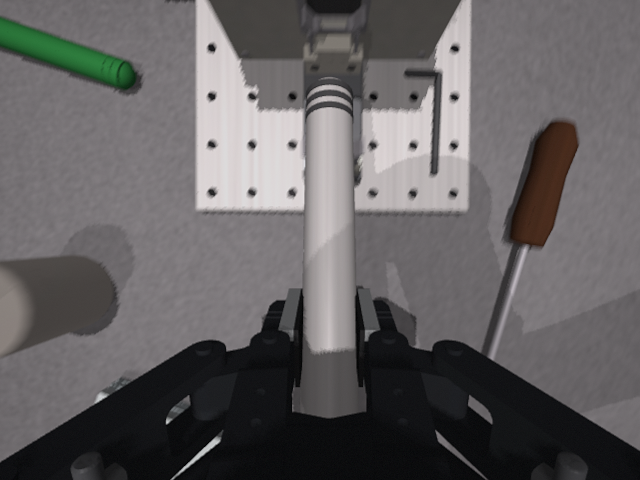

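Run:
```python
from meas import *
rows(multi([spose(-150,150,18.5,33,-1),spose(-128,140,18.5,33,-1)],[2,2]),1)
```

```text
[0.001, -0.001, -0.005, 0.87, 0.83, -0.24, 1, 0.001, -0.001, -0.005, 0.87, 0.83, -0.24, 1, -0, -0, -0, 0.76, 0.94, 0, 1, 0, 0, 0, 0.76, 0.94, 0, 1]
```

Emit:
{"name": "apply_moves", "arguments": {
  "series": [0.001,0,-0.005,0.87,0.83,-0.2,1,0.001,0,-0.005,0.87,0.83,-0.1,1,0,0,0,0.76,0.94,0,1]
}}

```text
clock: 17.53
tool_pos: [0.5124, -0.0839, 0.1519]
orientation: [0.184, 0.71, 0.007, -0.68]
wrist_force: [0.1, 0.3, -1.9]
opening: 0.02
```

Run:
```python
from meas import *
st();gp()
K,T=Tcam('wrist')
im,d=camera('wrist');np.savez('w20.npz',im=im,d=d,K=K,T=T);cv2.imwrite('pics/w20.png',im[:,:,::-1])
p,Q=axisfit('w20.npz',OS,YS,-.11,-.04,.10,.19,hw=.02,y0=.0)
rows(multi([spose(-128,140,18.5,33,-1),spose(-102,131,18.5,33,-1)],[1,2]),1)
```

```text
t 17.53 p [ 0.5124 -0.0839  0.1519] q [ 0.27  0.27 -0.6   0.39 -0.72 -0.29] F [ 0.1  0.3 -1.9] open 0.02 yawz -164.32 lean 14.56 z.z -0.008
grasp pt mm [-135.9   -4.6  149. ]
w20.npz 7899 at x0=-0.110 y=-0.0036 z=0.1361  yaw 0.01 deg, taildown 18.67 deg; rms 0.0003
[-0.005, -0.004, -0.001, 0.94, 0.46, -0.47, 1, 0, 0, -0, 0.76, 1.15, 0, 1, 0, 0, 0, 0.76, 1.15, 0, 1]
```

View pics/w20.png

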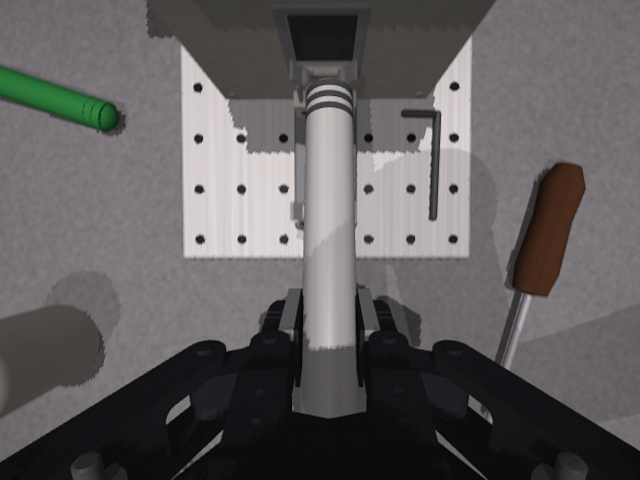

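Emit:
{"name": "apply_moves", "arguments": {
  "series": [-0.003,-0.003,0,0.8,0.2,-0.4,1,0,0,0,0.2,0.2,0,1]
}}

```text
clock: 17.75
tool_pos: [0.5178, -0.0912, 0.143]
orientation: [0.184, 0.708, 0.006, -0.682]
wrist_force: [1.2, -0.1, -1.1]
opening: 0.0202
```

Run:
```python
from meas import *
st();gp()
K,T=Tcam('wrist')
im,d=camera('wrist');np.savez('w21.npz',im=im,d=d,K=K,T=T)
p,Q=axisfit('w21.npz',OS,YS,-.11,-.04,.09,.19,hw=.02,y0=.0)
rows(multi([spose(-116,135.5,18.5,33,-1),spose(-102,131,18.5,33,-1)],[1,2]),1)
```

```text
t 17.75 p [ 0.5178 -0.0912  0.143 ] q [ 0.25  0.3  -0.6   0.4  -0.7  -0.29] F [ 1.2 -0.1 -1.1] open 0.0202 yawz -164.37 lean 14.59 z.z -0.003
grasp pt mm [-127.3   -1.4  140.1]
w21.npz 8604 at x0=-0.110 y=-0.0004 z=0.1299  yaw -0.17 deg, taildown 18.63 deg; rms 0.0003
[-0.004, -0.002, -0.002, 0.74, 0.97, -0.07, 1, 0, 0, 0, 0.39, 0.62, -0, 1, 0, 0, 0, 0.39, 0.62, -0, 1]
```

Emit:
{"name": "apply_moves", "arguments": {
  "series": [-0.003,-0.002,0,0.6,0.9,-0.05,1,0,0,0,0.4,0.7,0,1,0,0,0,0.4,0.7,0,1]
}}

```text
clock: 18.05
tool_pos: [0.5265, -0.1159, 0.1357]
orientation: [0.187, 0.708, 0.008, -0.681]
wrist_force: [-0.2, 0.4, -1.4]
opening: 0.0204
```

Run:
```python
from meas import *
st();gp()
K,T=Tcam('wrist')
im,d=camera('wrist');np.savez('w22.npz',im=im,d=d,K=K,T=T);cv2.imwrite('pics/w22.png',im[:,:,::-1])
p,Q=axisfit('w22.npz',OS,YS,-.08,-.02,.08,.19,hw=.016,y0=.0)
rows(multi([spose(-98,130.5,18,33,-1),spose(-84,126.5,15,33,-1),spose(-70,122,11,33,-1)],[1,2,2]),1)
```

```text
t 18.05 p [ 0.5265 -0.1159  0.1357] q [ 0.2   0.32 -0.59  0.41 -0.68 -0.24] F [-0.2  0.4 -1.4] open 0.0204 yawz -164.01 lean 14.62 z.z -0.002
grasp pt mm [-101.2    0.2  132.8]
w22.npz 9531 at x0=-0.080 y=0.0016 z=0.1120  yaw -0.93 deg, taildown -39.15 deg; rms 0.0097
[0.002, -0.001, 0.007, 0.23, 0.18, 0.09, 1, -0, -0, 0.026, 0.37, 0.62, -0, 1, 0, -0, 0.026, 0.39, 0.61, -0, 1, -0, -0, 0.035, 0.43, 0.59, 0, 1, 0, 0, 0.035, 0.45, 0.57, -0, 1]
```

View pics/w22.png

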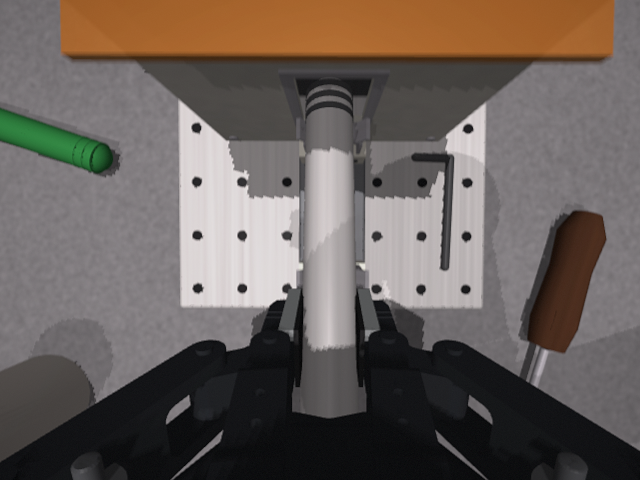

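Tail (330,90) has entered the port, centred. Pushing on while levelling.

Emit:
{"name": "apply_moves", "arguments": {
  "series": [0.001,0,0.007,0.25,0.3,0.1,1,0,0,0.026,0.3,0.65,0,1,0,0,0.026,0.3,0.65,0,1]
}}

```text
clock: 18.35
tool_pos: [0.5315, -0.1349, 0.1311]
orientation: [0.206, 0.708, -0.014, -0.675]
wrist_force: [0.8, 0.9, -1.7]
opening: 0.0202
```

Run:
```python
from meas import *
st();gp()
K,T=Tcam('wrist')
im,d=camera('wrist');np.savez('w23.npz',im=im,d=d,K=K,T=T);cv2.imwrite('pics/w23.png',im[:,:,::-1])
p,Q=axisfit('w23.npz',OS,YS,-.07,-.03,.09,.16,hw=.013,y0=.0)
rows(multi([spose(-84,126.5,14,33,-1),spose(-70,122,10,33,-1)],[1,2]),1)
```

```text
t 18.35 p [ 0.5315 -0.1349  0.1311] q [ 0.17  0.33 -0.64  0.55 -0.63 -0.34] F [ 0.8  0.9 -1.7] open 0.0202 yawz -164.22 lean 18.08 z.z -0.004
grasp pt mm [-8.140e+01 -1.000e-01  1.282e+02]
w23.npz 5371 at x0=-0.070 y=0.0009 z=0.1208  yaw 0.17 deg, taildown 15.41 deg; rms 0.0003
[-0.001, -0.001, 0.015, -0, -0.32, -0.01, 1, 0, 0, 0.035, 0.44, 0.58, -0, 1, -0, -0, 0.035, 0.46, 0.56, 0, 1]
```

Emit:
{"name": "apply_moves", "arguments": {
  "series": [0,0,0.03,0.5,0.3,0.05,1,0,0,0.035,0.5,0.4,0,1]
}}

```text
clock: 18.57
tool_pos: [0.5339, -0.145, 0.1235]
orientation: [0.228, 0.708, -0.038, -0.668]
wrist_force: [-1.1, 0.4, -2.0]
opening: 0.0202
```

Run:
```python
from meas import *
st();gp()
K,T=Tcam('wrist')
im,d=camera('wrist');np.savez('w24.npz',im=im,d=d,K=K,T=T);cv2.imwrite('pics/w24.png',im[:,:,::-1])
p,Q=axisfit('w24.npz',OS,YS,-.065,-.03,.09,.16,hw=.013,y0=.0)
rows(multi([spose(-60,115,6,33,-1),spose(-54,107,1,33,-1)],[2,2]),1)
```

```text
t 18.57 p [ 0.5339 -0.145   0.1235] q [ 0.15  0.34 -0.71  0.72 -0.59 -0.5 ] F [-1.1  0.4 -2. ] open 0.0202 yawz -164.24 lean 21.91 z.z -0.004
grasp pt mm [-70.9  -0.6 120.7]
w24.npz 5191 at x0=-0.065 y=0.0004 z=0.1154  yaw 0.14 deg, taildown 11.86 deg; rms 0.0004
[-0, -0.001, 0.044, 0.41, 0.4, -0.04, 1, -0, -0.001, 0.044, 0.43, 0.38, -0.04, 1, -0, 0, 0.044, 0.49, 0.07, -0, 1, 0, -0, 0.044, 0.5, 0.05, -0, 1]
```

View pics/w24.png

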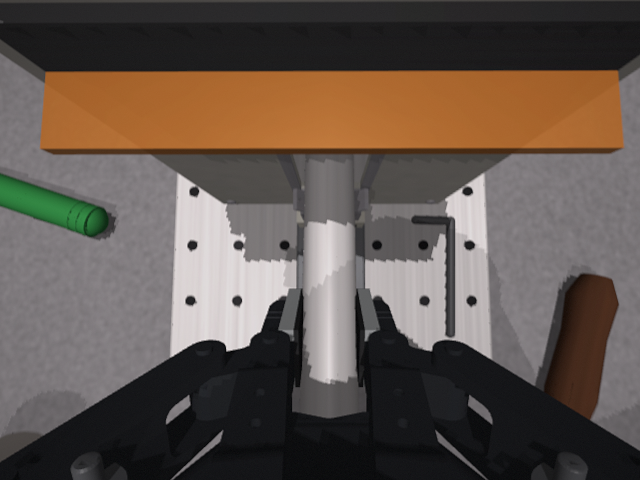

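Emit:
{"name": "apply_moves", "arguments": {
  "series": [0,-0.001,0.044,0.4,0.4,0,1,0,0,0.044,0.4,0.4,0,1,0,0,0.044,0.45,0.1,0,1]
}}

```text
clock: 18.87
tool_pos: [0.5375, -0.1578, 0.1151]
orientation: [0.273, 0.703, -0.085, -0.651]
wrist_force: [-0.6, -0.3, -2.2]
opening: 0.0204
```

Run:
```python
from meas import *
st();gp()
K,T=Tcam('wrist')
im,d=camera('wrist');np.savez('w25.npz',im=im,d=d,K=K,T=T);cv2.imwrite('pics/w25.png',im[:,:,::-1])
p,Q=axisfit('w25.npz',OS,YS,-.05,-.025,.09,.16,hw=.013,y0=.0)
rows(multi([spose(-54,105,0,33,-1),spose(-54,79,0,33,-1)],[1,3]),1)
```

```text
t 18.87 p [ 0.5375 -0.1578  0.1151] q [ 0.09  0.36 -0.81  1.09 -0.58 -0.81] F [-0.6 -0.3 -2.2] open 0.0204 yawz -164.19 lean 29.62 z.z -0.003
grasp pt mm [-57.2  -0.6 112.4]
w25.npz 3674 at x0=-0.050 y=0.0003 z=0.1078  yaw 0.18 deg, taildown 3.89 deg; rms 0.0004
[0.002, -0.001, 0.058, 0.68, 0.01, -0.1, 1, -0, 0, 0, 0.73, -0.47, -0, 1, 0, 0, 0, 0.73, -0.47, 0, 1, 0, 0, 0, 0.73, -0.47, 0, 1]
```

View pics/w25.png

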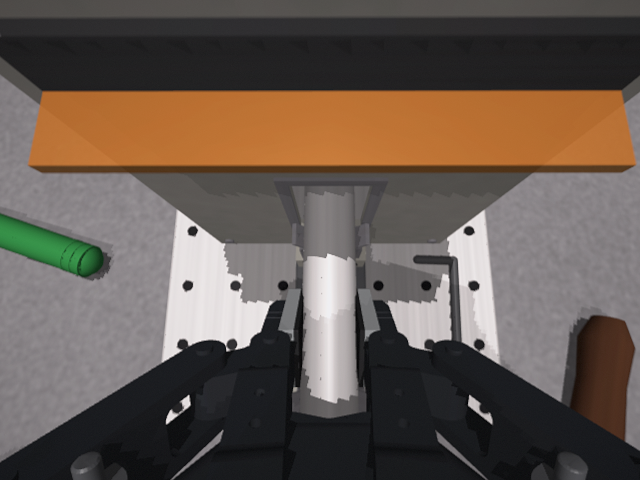

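Emit:
{"name": "apply_moves", "arguments": {
  "series": [0,0,0.062,0.6,0.05,-0.05,1,0,0,0,0.3,-0.2,0,1]
}}

```text
clock: 19.08
tool_pos: [0.5371, -0.1614, 0.1048]
orientation: [0.294, 0.699, -0.107, -0.644]
wrist_force: [0.2, 0.1, -2.1]
opening: 0.0203
```

Run:
```python
from meas import *
st();gp()
K,T=Tcam('wrist')
im,d=camera('wrist');np.savez('w26.npz',im=im,d=d,K=K,T=T)
p,Q=axisfit('w26.npz',OS,YS,-.05,-.025,.09,.16,hw=.013,y0=.0)
rows(multi([spose(-54,79,0,33.5,-1)],[4]),1)
```

```text
t 19.08 p [ 0.5371 -0.1614  0.1048] q [ 0.06  0.38 -0.85  1.27 -0.59 -0.96] F [ 0.2  0.1 -2.1] open 0.0203 yawz -164.14 lean 33.2 z.z 0.001
grasp pt mm [-53.7  -2.  102.3]
w26.npz 3876 at x0=-0.050 y=-0.0007 z=0.0982  yaw -0.80 deg, taildown 0.73 deg; rms 0.0004
[-0, 0, 0.002, 0.47, -0.34, -0.03, 1, -0, 0, 0.002, 0.47, -0.34, -0.03, 1, -0, 0, 0.002, 0.47, -0.34, -0.03, 1, -0, 0, 0.002, 0.47, -0.34, -0.03, 1]
```

Emit:
{"name": "apply_moves", "arguments": {
  "series": [0,0,0.003,0.47,-0.32,-0.06,1,0,0,0.003,0.47,-0.32,-0.03,1,0,0,0,0.5,-0.34,0,1]
}}

```text
clock: 19.38
tool_pos: [0.5407, -0.1628, 0.0966]
orientation: [0.295, 0.701, -0.112, -0.64]
wrist_force: [-18.5, 16.1, 31.5]
opening: 0.02
```

Run:
```python
from meas import *
st();gp()
K,T=Tcam('wrist')
im,d=camera('wrist');np.savez('w27.npz',im=im,d=d,K=K,T=T)
p,Q=axisfit('w27.npz',OS,YS,-.05,-.025,.075,.16,hw=.013,y0=.0)
rows(multi([spose(-54,79,0,33.5,-1)],[3]),1)
```

```text
t 19.38 p [ 0.5407 -0.1628  0.0966] q [ 0.04  0.4  -0.86  1.35 -0.59 -1.03] F [-18.5  16.1  31.5] open 0.02 yawz -164.33 lean 33.91 z.z -0.008
grasp pt mm [-51.3   1.1  94.1]
w27.npz 3982 at x0=-0.050 y=0.0015 z=0.0907  yaw 1.50 deg, taildown 3.75 deg; rms 0.0004
[-0.002, -0.002, -0.002, 0.36, -0.35, 0.07, 1, -0.002, -0.002, -0.002, 0.36, -0.35, 0.07, 1, -0.002, -0.002, -0.002, 0.36, -0.34, 0.07, 1]
```

Run:
```python
from meas import *
z=np.load('w27.npz');cv2.imwrite('pics/w27.png',z['im'][:,:,::-1])
s=np.array(read_state()['wrist_force']);print("F station",(s@frame(YS)).round(1))
camera('scene');im,d=camera('scene');K,T=Tcam('scene');np.savez('sc1.npz',im=im,d=d,K=K,T=T)
cv2.imwrite("pics/sc1.png",cv2.resize(im[180:330,180:330,::-1],None,fx=4,fy=4,interpolation=cv2.INTER_CUBIC))
```

```text
F station [-9.4 -6.7 15.9]
```

View pics/w27.png

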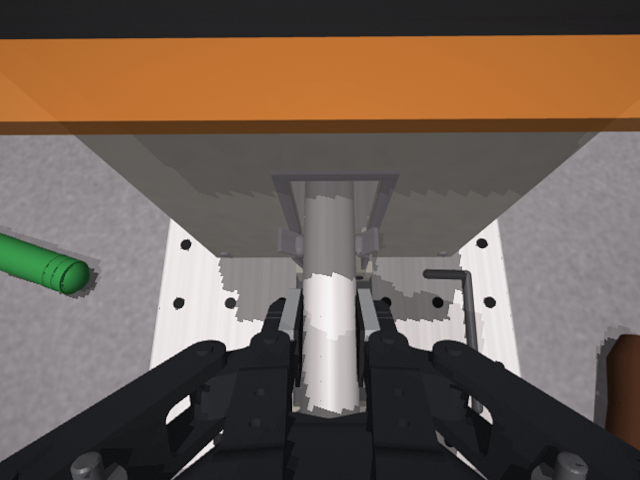

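View pics/sc1.png

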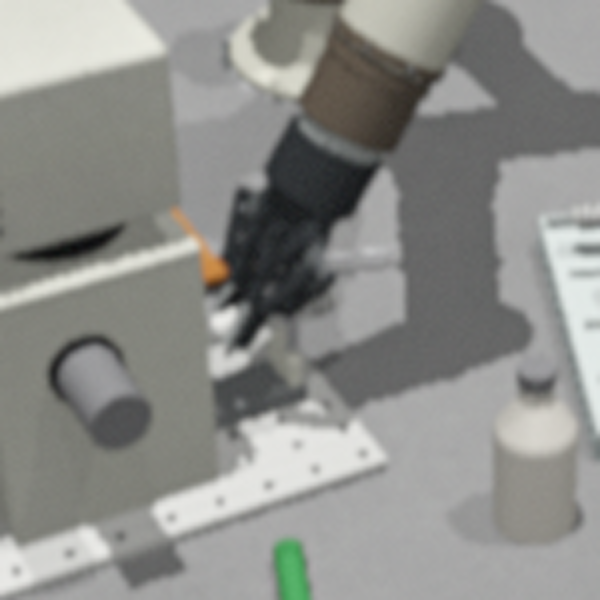

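Run:
```python
from meas import *
st();gp()
rows(multi([spose(-57,103,0,33.5,-1)],[2]),1)
```

```text
t 19.53 p [ 0.5404 -0.1628  0.096 ] q [ 0.04  0.4  -0.86  1.35 -0.59 -1.03] F [-9.5  7.8 16. ] open 0.0204 yawz -164.38 lean 33.78 z.z -0.007
grasp pt mm [-51.4   0.8  93.5]
[-0.003, -0.002, -0.002, -0.55, 0.03, 0.09, 1, -0.003, -0.002, -0.002, -0.55, 0.03, 0.09, 1]
```

Emit:
{"name": "apply_moves", "arguments": {
  "series": [-0.003,-0.002,0,-0.55,0.03,0.1,1,-0.003,-0.002,0,-0.55,0.0,0.1,1,0,0,0,0,0,0,1]
}}

```text
clock: 19.78
tool_pos: [0.5368, -0.1587, 0.1087]
orientation: [0.293, 0.7, -0.111, -0.642]
wrist_force: [0.2, 0.4, -2.1]
opening: 0.0202
```

Run:
```python
from meas import *
st();gp()
K,T=Tcam('wrist')
im,d=camera('wrist');np.savez('w28.npz',im=im,d=d,K=K,T=T)
p,Q=axisfit('w28.npz',OS,YS,-.05,-.025,.085,.16,hw=.013,y0=.0)
rows(multi([spose(-57,101,0,33.5,-1)],[1]),1)
```

```text
t 19.78 p [ 0.5368 -0.1587  0.1087] q [ 0.07  0.38 -0.85  1.26 -0.6  -0.96] F [ 0.2  0.4 -2.1] open 0.0202 yawz -164.5 lean 33.49 z.z -0.004
grasp pt mm [-56.3  -1.6 106.2]
w28.npz 3663 at x0=-0.050 y=-0.0005 z=0.1022  yaw -0.87 deg, taildown 1.57 deg; rms 0.0004
[-0.006, -0, -0, 0.37, -0.34, -0.03, 1]
```

Emit:
{"name": "apply_moves", "arguments": {
  "series": [-0.006,0,0.01,0.36,-0.33,-0.05,1,0,0,0.01,0.36,-0.28,0,1]
}}

```text
clock: 20.0
tool_pos: [0.5391, -0.1577, 0.1015]
orientation: [0.301, 0.699, -0.117, -0.638]
wrist_force: [-14.7, 12.6, 26.0]
opening: 0.0199
```

Run:
```python
from meas import *
st();gp()
K,T=Tcam('wrist')
im,d=camera('wrist');np.savez('w29.npz',im=im,d=d,K=K,T=T)
p,Q=axisfit('w29.npz',OS,YS,-.05,-.025,.085,.16,hw=.013,y0=.0)
rows(multi([spose(-57,79,0,35,-1)],[4]),1)
```

```text
t 20.0 p [ 0.5391 -0.1577  0.1015] q [ 0.06  0.39 -0.87  1.34 -0.61 -1.03] F [-14.7  12.6  26. ] open 0.0199 yawz -164.28 lean 34.72 z.z -0.005
grasp pt mm [-56.6   1.   99. ]
w29.npz 3627 at x0=-0.050 y=0.0014 z=0.0953  yaw 1.25 deg, taildown 0.64 deg; rms 0.0004
[-0.001, -0.001, 0.001, 0.4, -0.3, 0.04, 1, -0.001, -0.001, 0.001, 0.4, -0.3, 0.04, 1, -0.001, -0.001, 0.001, 0.4, -0.3, 0.04, 1, -0.001, -0.001, 0.001, 0.4, -0.3, 0.04, 1]
```

Run:
```python
from meas import *
z=np.load('w14.npz');P=cloud(z['K'],z['T'],z['d']);L=(P-OT)@frame(YT)
m=(abs(L[...,1]-.105)<.02)&(L[...,2]>.055)&(L[...,0]<.1)&(L[...,0]>-.13)
Q=L[m];print("w14 head end",np.sort(Q[:,0])[:5].round(4),"tail",np.sort(Q[:,0])[-5:].round(4))
for a in np.arange(-.11,-.04,.004):
    s=Q[(Q[:,0]>a)&(Q[:,0]<a+.004)]
    if len(s)>4:print(round(a,4),len(s),np.ptp(s[:,1]).round(4),s[:,2].max().round(4))
# tail dist from gp along axis
for f,O,Y,gx,gz,y0 in (('w18.npz',OT,YT,-.0225,.1444,.105),('w19.npz',OS,YS,-.1733,.1631,0),('w9.npz',OT,YT,-.0205,.1364,-.105),('w20.npz',OS,YS,-.1359,.149,0),('w21.npz',OS,YS,-.1273,.1401,0),('w22.npz',OS,YS,-.1012,.1328,0),('w8.npz',OS,YS,-.099,.1317,0)):
    z=np.load(f);P=cloud(z['K'],z['T'],z['d']);L=(P-O)@frame(Y)
    m=(abs(L[...,1]-y0)<.012)&(L[...,2]>(.1 if O is OT else .075))&(L[...,2]<.16)&(L[...,0]>gx+.04)&(L[...,0]<gx+.13)
    v,u=np.nonzero(m);Q=L[m]
    # keep image-connected torch: restrict columns
    ok=(abs(u-329)<22);Q=Q[ok];v=v[ok]
    # along axis
    th=np.radians({'w18.npz':-.3,'w19.npz':18,'w9.npz':-1.2,'w20.npz':18.7,'w21.npz':18.6,'w22.npz':18.4,'w8.npz':17.7}[f])
    s=(Q[:,0]-gx)*np.cos(th)-(Q[:,2]-gz)*np.sin(th); n=(Q[:,0]-gx)*np.sin(th)+(Q[:,2]-gz)*np.cos(th)
    k=(n>-.02)&(n<.012)
    print(f,"tail dist",np.sort(s[k])[-4:].round(4),"n",n[k][np.argsort(s[k])[-3:]].round(4))
```

```text
w14 head end [-0.1042 -0.1042 -0.1041 -0.1041 -0.1041] tail [0.0868 0.087  0.087  0.0873 0.0874]
-0.106 1655 0.0229 0.2
-0.102 7289 0.0399 0.2108
-0.098 6003 0.04 0.2077
-0.094 1924 0.04 0.1967
-0.09 1252 0.04 0.1904
-0.086 718 0.04 0.1831
-0.082 1806 0.0338 0.2748
-0.078 557 0.0333 0.1561
-0.074 527 0.0333 0.1521
-0.07 473 0.0334 0.1469
-0.066 335 0.0305 0.1411
-0.062 307 0.031 0.1335
-0.058 250 0.0303 0.1282
-0.054 234 0.0205 0.0646
-0.05 234 0.0206 0.0643
-0.046 228 0.0207 0.0648
-0.042 225 0.0208 0.0639
w18.npz tail dist [0.1133 0.1133 0.1135 0.1136] n [0.0025 0.0029 0.0028]
w19.npz tail dist [0.1136 0.1138 0.1139 0.114 ] n [0.0037 0.0024 0.0035]
w9.npz tail dist [0.1096 0.1096 0.1098 0.1098] n [0.0023 0.0021 0.002 ]
w20.npz tail dist [0.1391 0.1394 0.1395 0.1398] n [-0.0185 -0.0186 -0.0196]
w21.npz tail dist [0.1288 0.1288 0.1289 0.129 ] n [-0.014  -0.014  -0.0136]
w22.npz tail dist [0.1217 0.1218 0.1227 0.1232] n [-0.0113 -0.0123 -0.0137]
w8.npz tail dist [0.1179 0.1196 0.1197 0.1206] n [-0.0168 -0.0177 -0.0196]
```

Emit:
{"name": "apply_moves", "arguments": {
  "series": [0,0,0,0,0,0.1,1,0,0,0,0,0,0,1]
}}

```text
clock: 20.22
tool_pos: [0.538, -0.1587, 0.1017]
orientation: [0.301, 0.699, -0.117, -0.638]
wrist_force: [-0.6, 1.6, -1.9]
opening: 0.0202
```

Run:
```python
from meas import *
st();gp()
s=read_state();print("F station",(np.array(s['wrist_force'])@frame(YS)).round(1),"T",(np.array(s['ft_torque'])@frame(YS)).round(2))
K,T=Tcam('wrist')
im,d=camera('wrist');np.savez('w30.npz',im=im,d=d,K=K,T=T);cv2.imwrite('pics/w30.png',im[:,:,::-1])
p,Q=axisfit('w30.npz',OS,YS,-.05,-.025,.085,.16,hw=.013,y0=.0)
P=cloud(K,T,d);L=(P-OS)@frame(YS)
m=(abs(L[...,1])<.07)&(L[...,2]>.15)&(L[...,0]>-.04)&(L[...,0]<.02);
print("visor front",np.percentile(L[m],1,axis=0).round(4))
```

```text
t 20.22 p [ 0.538  -0.1587  0.1017] q [ 0.06  0.39 -0.87  1.34 -0.61 -1.03] F [-0.6  1.6 -1.9] open 0.0202 yawz -164.32 lean 34.75 z.z -0.004
grasp pt mm [-55.9  -0.4  99.2]
F station [-1.7 -0.1 -1.9] T [-0.1   1.65 -0.11]
w30.npz 3682 at x0=-0.050 y=0.0005 z=0.0955  yaw 0.23 deg, taildown 0.43 deg; rms 0.0004
visor front [-0.0229 -0.06    0.1802]
```

View pics/w30.png

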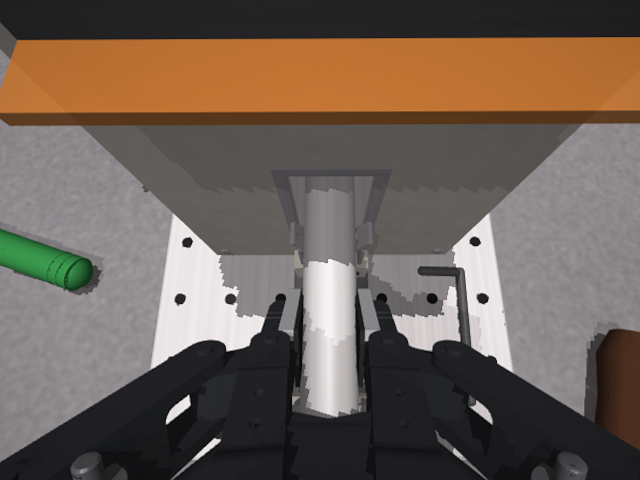

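Emit:
{"name": "apply_moves", "arguments": {
  "series": [0,0,0.004,0.4,-0.35,0.06,1,0,0,0,0.35,-0.3,0,1]
}}

```text
clock: 20.43
tool_pos: [0.5389, -0.1607, 0.0979]
orientation: [0.304, 0.699, -0.125, -0.635]
wrist_force: [-10.6, 7.2, 20.1]
opening: 0.0198
```

```bash
cat > chk.py <<'E'
from meas import *
import sys
f,zl=sys.argv[1],float(sys.argv[2])
st();gp()
s=read_state();print("F station",(np.array(s['wrist_force'])@frame(YS)).round(1),"T",(np.array(s['ft_torque'])@frame(YS)).round(2))
K,T=Tcam('wrist')
im,d=camera('wrist');np.savez(f+'.npz',im=im,d=d,K=K,T=T);cv2.imwrite(f'pics/{f}.png',im[:,:,::-1])
p,Q=axisfit(f+'.npz',OS,YS,-.05,-.025,zl,.16,hw=.013,y0=.0)
rows(multi([spose(-57,79,0,35,-1)],[4]),1)
E
python3 chk.py w31 .078
```

```text
t 20.43 p [ 0.5389 -0.1607  0.0979] q [ 0.05  0.4  -0.88  1.39 -0.62 -1.08] F [-10.6   7.2  20.1] open 0.0198 yawz -164.55 lean 35.76 z.z -0.008
grasp pt mm [-53.7  -0.1  95.5]
F station [-9.8 -8.2 20.1] T [-2.1   0.38 -1.46]
w31.npz 3813 at x0=-0.050 y=0.0007 z=0.0919  yaw -0.16 deg, taildown -0.57 deg; rms 0.0004
[-0.002, -0.001, -0.003, 0.28, -0.3, 0.03, 1, -0.002, -0.001, -0.003, 0.28, -0.3, 0.03, 1, -0.002, -0.001, -0.003, 0.28, -0.3, 0.02, 1, -0.002, -0.001, -0.003, 0.29, -0.3, 0.02, 1]
```

Run:
```python
from meas import *
rows(multi([spose(-61,100,0,35,-1)],[2]),1)
```

```text
[-0.005, -0.002, -0.007, -0.4, -0.16, 0.05, 1, -0.005, -0.002, -0.007, -0.4, -0.16, 0.05, 1]
```

Emit:
{"name": "apply_moves", "arguments": {
  "series": [-0.003,-0.002,-0.005,-0.4,-0.16,0.05,1,-0.003,0,-0.005,-0.4,-0.16,0.05,1,0,0,0,0,0,0,1]
}}

```text
clock: 20.73
tool_pos: [0.536, -0.1556, 0.1036]
orientation: [0.302, 0.698, -0.121, -0.638]
wrist_force: [0.3, 1.4, -1.1]
opening: 0.0206
```

```bash
sed -i 's/spose(-57,79/spose(-61,79/' chk.py; python3 chk.py w32 .085
```

```text
t 20.73 p [ 0.536  -0.1556  0.1036] q [ 0.07  0.39 -0.87  1.33 -0.62 -1.04] F [ 0.3  1.4 -1.1] open 0.0206 yawz -164.53 lean 35.2 z.z -0.004
grasp pt mm [-59.4  -1.4 101.2]
F station [-1.3  0.7 -1.1] T [-0.    1.74  0.05]
w32.npz 3484 at x0=-0.050 y=-0.0004 z=0.0973  yaw -0.84 deg, taildown -0.47 deg; rms 0.0003
[-0.002, 0, -0.001, 0.42, -0.35, -0.01, 1, -0.002, 0, -0.001, 0.43, -0.35, -0.01, 1, -0.002, 0, -0.001, 0.43, -0.35, -0.01, 1, -0.002, 0, -0.001, 0.43, -0.35, -0.01, 1]
```

View pics/w32.png

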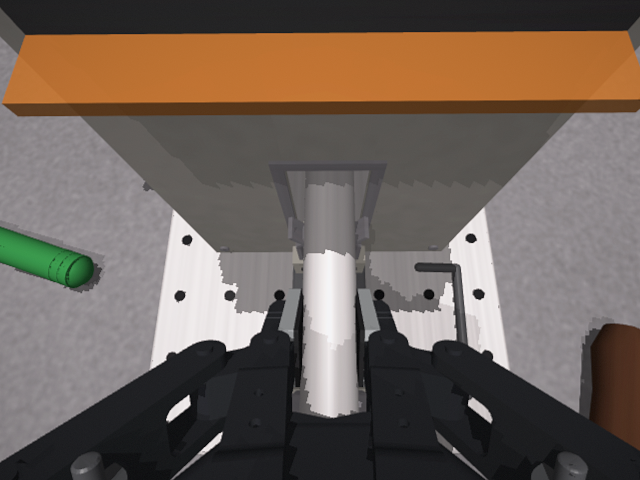

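Emit:
{"name": "apply_moves", "arguments": {
  "series": [-0.002,0,-0.004,0.42,-0.31,0,1,0,0,-0.004,0.42,-0.31,0,1]
}}

```text
clock: 20.95
tool_pos: [0.5381, -0.1572, 0.0974]
orientation: [0.303, 0.698, -0.123, -0.637]
wrist_force: [-9.5, 7.1, 24.6]
opening: 0.0202
```

```bash
python3 chk.py w33 .078
```

```text
t 20.95 p [ 0.5381 -0.1572  0.0974] q [ 0.06  0.4  -0.87  1.37 -0.61 -1.07] F [-9.5  7.1 24.6] open 0.0202 yawz -164.51 lean 35.39 z.z -0.006
grasp pt mm [-57.3   0.1  95. ]
F station [-9.4 -7.2 24.6] T [-1.76 -0.44 -1.21]
w33.npz 3601 at x0=-0.050 y=0.0008 z=0.0913  yaw 0.27 deg, taildown -0.47 deg; rms 0.0003
[-0.002, -0, -0.002, 0.26, -0.3, 0.03, 1, -0.002, -0, -0.002, 0.26, -0.3, 0.03, 1, -0.002, -0, -0.002, 0.26, -0.3, 0.03, 1, -0.002, -0, -0.002, 0.26, -0.3, 0.03, 1]
```

Emit:
{"name": "apply_moves", "arguments": {
  "series": [0,0,0,0.5,-0.6,0.12,1,0,0,0,0.55,-0.55,0.05,1]
}}

```text
clock: 21.17
tool_pos: [0.5396, -0.1597, 0.0922]
orientation: [0.308, 0.7, -0.133, -0.631]
wrist_force: [-9.7, 1.5, 18.1]
opening: 0.02
```

```bash
python3 chk.py w34 .075
```

```text
t 21.17 p [ 0.5396 -0.1597  0.0922] q [ 0.04  0.42 -0.89  1.45 -0.63 -1.14] F [-9.7  1.5 18.1] open 0.02 yawz -164.77 lean 36.84 z.z -0.014
grasp pt mm [-54.5   0.9  89.8]
F station [-4.1 -9.  18.1] T [-2.03 -1.02 -1.47]
w34.npz 3758 at x0=-0.050 y=0.0014 z=0.0864  yaw 0.55 deg, taildown -2.21 deg; rms 0.0004
[-0.004, -0.001, -0.008, 0.08, -0.28, 0.03, 1, -0.004, -0.001, -0.008, 0.09, -0.28, 0.02, 1, -0.004, -0.001, -0.008, 0.09, -0.28, 0.02, 1, -0.004, -0.001, -0.008, 0.09, -0.28, 0.02, 1]
```

Emit:
{"name": "apply_moves", "arguments": {
  "series": [0,0,-0.04,0.5,-0.75,0.12,1,0,0,-0.03,0.5,-0.7,0.1,1]
}}

```text
clock: 21.38
tool_pos: [0.5375, -0.1592, 0.081]
orientation: [0.289, 0.703, -0.116, -0.639]
wrist_force: [-27.2, 22.5, 58.1]
opening: 0.0201
```

```bash
python3 chk.py w35 .07
```

```text
t 21.38 p [ 0.5375 -0.1592  0.081 ] q [ 0.02  0.42 -0.89  1.43 -0.57 -1.12] F [-27.2  22.5  58.1] open 0.0201 yawz -165.01 lean 33.77 z.z -0.016
grasp pt mm [-55.6  -1.   78.5]
F station [-29.1 -20.1  58.1] T [-5.   -1.21 -3.16]
w35.npz 3728 at x0=-0.050 y=-0.0001 z=0.0749  yaw -1.05 deg, taildown 0.87 deg; rms 0.0004
[-0.005, -0.002, 0.006, -0.08, -0.11, 0, 1, -0.005, -0.002, 0.006, -0.08, -0.11, 0, 1, -0.005, -0.002, 0.006, -0.08, -0.11, -0, 1, -0.005, -0.002, 0.006, -0.08, -0.11, -0, 1]
```

View pics/w35.png

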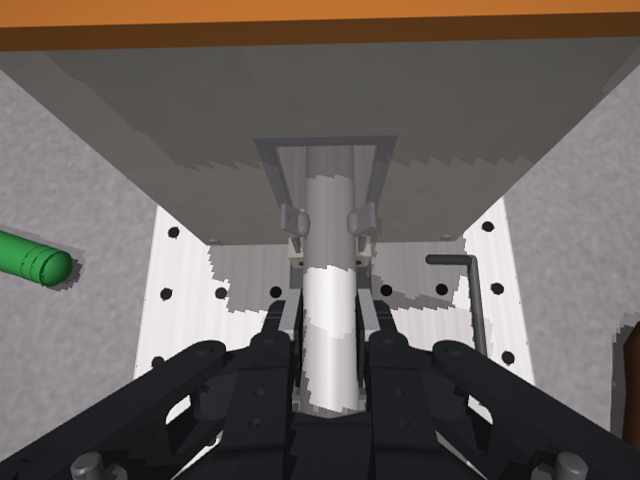

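Emit:
{"name": "apply_moves", "arguments": {
  "series": [0,0,0,-0.1,0.05,0,1,0,0,0,0,0,0,0.2,0,0,0,0,0,0,-0.2,0,0,0,0,0,0,-0.2]
}}

```text
clock: 21.77
tool_pos: [0.5376, -0.1595, 0.082]
orientation: [0.289, 0.704, -0.116, -0.638]
wrist_force: [0.0, -0.2, 0.0]
opening: 0.0512
```

```bash
python3 chk.py w36 .07
```

```text
t 21.77 p [ 0.5376 -0.1595  0.082 ] q [ 0.02  0.42 -0.88  1.43 -0.57 -1.11] F [ 0.  -0.2  0. ] open 0.0512 yawz -165.03 lean 33.69 z.z -0.018
grasp pt mm [-55.4  -1.   79.5]
F station [ 0.2 -0.   0. ] T [0.   1.09 0.02]
w36.npz 3415 at x0=-0.050 y=-0.0001 z=0.0750  yaw 0.27 deg, taildown -0.18 deg; rms 0.0003
[-0.006, -0.002, 0.006, -0.07, -0.12, 0, 1, -0.006, -0.002, 0.006, -0.07, -0.12, 0, 1, -0.006, -0.002, 0.006, -0.07, -0.12, 0, 1, -0.006, -0.002, 0.006, -0.07, -0.12, 0, 1]
```

View pics/w36.png

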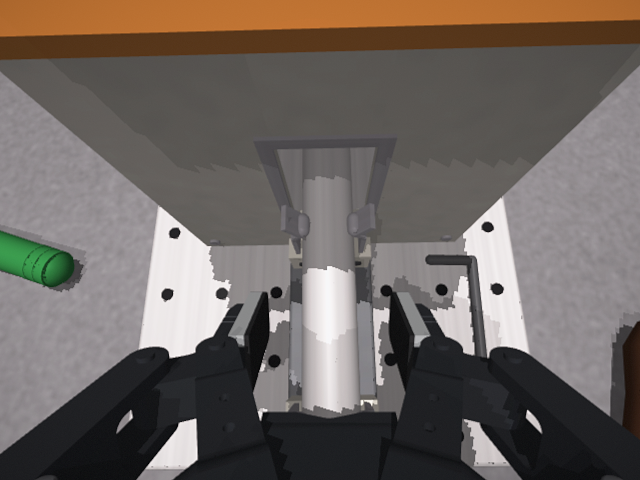

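Emit:
{"name": "apply_moves", "arguments": {
  "series": [0,0,0,-0.8,0,0,-0.4,0,0,0,-1.5,0,0,-0.4,0,0,0,-2.5,0,0,-0.4,0,0,0,-3.0,0,0,-0.4,0,0,0,-3.0,0,0,-0.4]
}}

```text
clock: 22.23
tool_pos: [0.5172, -0.1049, 0.167]
orientation: [0.287, 0.697, -0.117, -0.646]
wrist_force: [1.7, -0.1, 1.7]
opening: 0.0598
```

Emit:
{"name": "apply_moves", "arguments": {
  "series": [0,0,0,-3.0,0,0,-0.4,0,0,0,-3.0,0,0,-0.4,0,0,0,-2.0,-1.0,0,-0.4,0,0,0,0,0,0,-0.4]
}}

```text
clock: 22.57
tool_pos: [0.5057, -0.0474, 0.2347]
orientation: [0.286, 0.7, -0.115, -0.644]
wrist_force: [-0.2, -0.1, -0.1]
opening: 0.0596
```

Run:
```python
from meas import *
st();gp()
K,T=Tcam('wrist')
im,d=camera('wrist');np.savez('w37.npz',im=im,d=d,K=K,T=T);cv2.imwrite('pics/w37.png',im[:,:,::-1])
axisfit('w37.npz',OS,YS,-.075,-.03,.07,.12,hw=.013)
axisfit('w37.npz',OS,YS,-.128,-.102,.07,.12,hw=.017,r=.014)
P=cloud(K,T,d);L=(P-OS)@frame(YS);m=(abs(L[...,1])<.013)&(L[...,2]>.07)&(L[...,2]<.1)&(L[...,0]>-.16)&(L[...,0]<0);print("head end",np.sort(L[m][:,0])[:5])
z=np.load('w3.npz');L=(cloud(z['K'],z['T'],z['d'])-OS)@frame(YS);m=(abs(L[...,1])<.013)&(L[...,2]>.07)&(L[...,2]<.1)&(L[...,0]>-.16)&(L[...,0]<0);print("first torch head end",np.sort(L[m][:,0])[:5])
im,d=camera('top');K,T=Tcam('top');np.savez('top2.npz',im=im,d=d,K=K,T=T);cv2.imwrite('pics/top2.png',im[:,:,::-1])
a=np.load('top0.npz')
L=(cloud(K,T,d)-OT)@frame(YT)
for yc in (-.105,-.035,.035,.105):
    m=(abs(L[...,1]-yc)<.025)&(L[...,2]>.054)&(abs(L[...,0])<.13);Q=L[m];print(yc,len(Q),Q[:,0].min() if len(Q) else 0,Q[:,0].max() if len(Q) else 0,Q[:,1].mean() if len(Q) else 0)
print(read_state()['clock'])
```

```text
t 22.57 p [ 0.5057 -0.0474  0.2347] q [ 0.47  0.19 -0.67  0.71 -0.98 -0.7 ] F [-0.2 -0.1 -0.1] open 0.0596 yawz -165.35 lean 33.32 z.z -0.007
grasp pt mm [-171.9   -1.2  232.1]
w37.npz 1175 at x0=-0.075 y=-0.0002 z=0.0752  yaw 0.50 deg, taildown 0.06 deg; rms 0.0003
w37.npz 1026 at x0=-0.128 y=-0.0003 z=0.0752  yaw 0.29 deg, taildown 0.54 deg; rms 0.0004
head end [-0.13316987 -0.13316815 -0.1331656  -0.1331345  -0.13313214]
first torch head end [-0.13377393 -0.13376043 -0.13375848 -0.13371941 -0.13371551]
-0.105 1933 -0.09803262443164773 0.12990618414424415 -0.10573970335865567
-0.035 1978 -0.10206613738268644 0.12993762503513015 -0.036170013037031455
0.035 203 -0.0852767695833315 0.07337476470693406 0.03511403537778831
0.105 0 0 0 0
22.6667
```

View pics/w37.png

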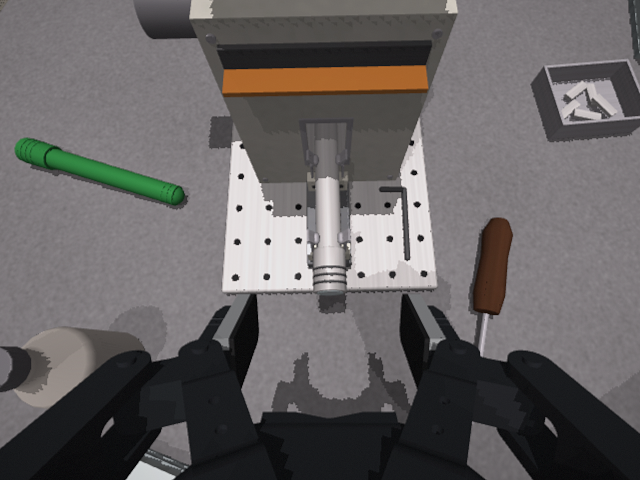

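View pics/top2.png

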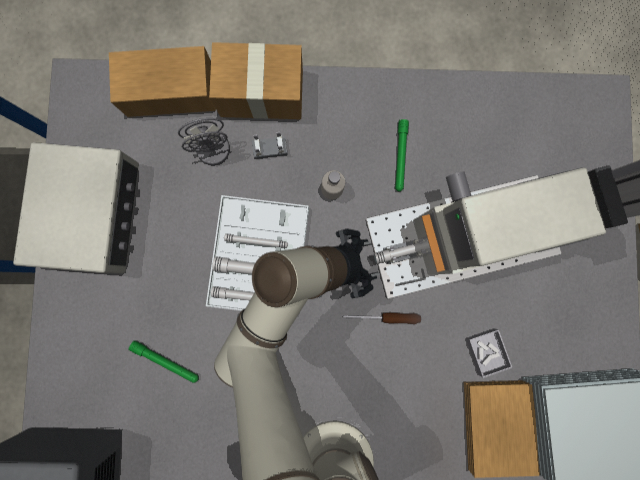

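```bash
python3 -c "
from h import *
print(hand_in());st()"
```

```text
the job is handed in; nothing more can be done
None
the job is handed in; nothing more can be done
```

I moved the marked torch from the clips to the empty pocket, then pressed the next torch home in both pairs of clips. I handed in at about 22.7 s of the 54 s allowed. The hand-in gives no verdict.

**Marked torch:**
- After I let go, the wrist camera put its axis at tray y −105.7 mm and z 51.6 mm, about 0.6° off level. The tail is at x ≈ +92 mm, the same way round as the others.
- I did not look again with the wrist camera after backing away. In the last top view the arm hid part of this torch.

**Next torch** (from the tray pocket at y = +105 mm):
- From above the clips, it read station y −0.2 mm and z 75.2 mm, with at most 0.5° of error in direction.
- The shoulder is at x ≈ −97 mm, inside the −104 to −90 mm limits.
- I did not measure the flap angle. The camera images show the body through the port.

**Pressing down:**
- The first presses met resistance early, with the head probably riding on the outer clips. I backed off and shifted the torch a few millimetres outward, and it then went home.
- The wrist force peaked at about 66 N as it bottomed out, under the 120 N limit. It was near zero after release.

**Early path error:** an arm joint reached its limit on the way to the station, and the hand drifted above the station. Nothing was touched, and I turned the hand half round for the rest of the job.

The hand stopped clear of everything. The slim and thick torches, screwdriver, bottle and hex key looked unmoved in the last pictures, but I did not measure them.

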